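# Load the spice carousel and set its brake lever

### The arm

A 6-joint arm with a two-finger parallel gripper is mounted at the origin on a cart in front of the work surface, level with it; the furniture and walls round the work are solid. World frame = base frame: x ahead of the robot, y to its left, z up, the work surface at z = 0. Lengths are in m, angles in rad, forces in N, time in s.
With the tool pointing down it reaches from about 0.3 to 0.875 m from the base axis. Payload 6.4 kg.
Tool frame: the origin (TCP) lies at the very end of the fingers, on their centre line; the grasp point (between the pads) lies 19 mm behind it; z points along the fingers, y is the direction in which the jaws open and shut (so a half turn about z gives the same grasp; the last joint's range is limited). The gripper opens to 85 mm and grips with 20 to 120 N. Pads are 22 mm wide; open, the fingers measure 114 mm over their backs; the gripper's body (76 mm by 85 mm) begins 54 mm behind the grasp point. The pads swing forward as they close: fully open they stand 13 mm farther back than shut.
Start: joints at [-1.377, 0.181, 1.607, -0, 1.354, -0.206], TCP at [0.224, -0.53, 0.231] pointing down, gripper open.
Joint ranges: [-2.99, 2.99], [-0.89, 2.07], [0.3, 2.58], [-1.14, 4.28], [0, 2.63], [-3.12, 3.12]. Speed limits (rad/s): [2.57, 2.57, 3.01, 3.14, 3.14, 3.14].

### API

Orientations are given as a unit quaternion [x, y, z, w].
In Python, from workcell import ctrl gives the robot as it stands. The module is installed in compiled form; this text tells all that it offers.
- The arm moves only by the shell command python3 -m crank 'ROWS' [FORCE]. ROWS is JSON, a list of rows, each an object with "fingers": the finger opening in m, from 0 to 0.0854; "dp": the shift along the tool's x, y, z in m, a list of three; "twist": the turn about the tool's z in degrees. A call has 1 to 12 rows; each row is the pose to reach, as a shift and turn from the pose commanded when the call began, along the tool's axes at that moment; what a row does not reach only later rows make up. A row lasts 1/10 s, in which the tool goes at most 50 mm and 8.59 degrees, less where a joint would pass 70% of its speed; a pose out of reach is approached as far as the arm can. A call with a gripper value outside its range is refused whole. The fingers move at their own pace and stop on an object; FORCE is the grip in N (left out, the last holds). Time passes only in rows, so rows that repeat a pose let the fingers close. It gives the time, the measured TCP pose, the force and the opening at its end, in the units of the state.
- ctrl.sense(): the state, without advancing time (a new reading comes with each control period).
- ctrl.grab_frame(name): name is "scene" or "top" or "wrist"; returns the picture (400x640x3 uint8, blue, green, red); there is no depth.
- ctrl.calibration(name): a dict with "vertical_fov" (degrees; the focal length in pixels is half the picture's height over the tangent of half this angle, whatever the lens; pixels are square), "cx", "cy" (the principal point, pixels), "rvec" (rotation vector, rad) and "tvec" (3), from world to camera coordinates, as OpenCV has them; the wrist camera has in their place "hand_eye" (4x4, takes a point from camera to tool coordinates, whose origin is the TCP and whose axes are the flange's). Camera axes: x right, y down, z forward; pixel columns grow to the right and rows downward; lengths in m; the calibration is good to about 2 mm. A picture is of the moment at which its call begins: read the wrist's pose just before it. calibration takes no time and is no camera call.
- ctrl.sign_off(): hands the job in, once; it reports no verdict.
The state is a dict: "time_s": time; "joint_positions": joint angles; "joint_velocities": joint speeds; "tau": joint torques, N m; "tool_pos": TCP position; "orientation": TCP orientation; "contact_force": force on the tool from outside, world axes, zero at the start; "torque": the same for the moment, N m; "opening": opening from 0.0 (shut) to 1.0 (fully open).
Only numpy, scipy, OpenCV 4.12 (cv2) and the standard library are available. Lean on these libraries where they do the work, as an engineer would, in place of code of your own. Each camera call takes 0.05 s, during which the arm holds its last target.

### The job

Stand the fallen gold-capped spice jar upright on the cork coaster and let go, then take it afresh and set it upright in the middle of the green square on the spice carousel, without spinning the platter or disturbing the other jars, the mill or the tin. Then throw the carousel's brake lever into the notch marked with the red dot and let go, so that the lever sits in that notch.

Things in the scene. Friction and masses are not known exactly. Their poses are not given: they have to be found in the camera images.
- jar_mid (a point): centre of the fallen spice jar with the GOLD cap: square body 41 x 41 mm, round cap 41 mm across, 96 mm long, 0.08 to 0.15 kg. z axis from base to cap (base 48 mm behind this point, cap top 48 mm ahead); x and y square to the flat sides. Starts lying on a flat side at the right of the worktop, cap towards +y, give or take 25 degrees.
- coaster_top (a point): centre of the upper face of the round cork coaster, 100 mm across, 6 mm thick, fixed to the worktop between the fallen jar and the carousel. (A wall cabinet hangs over the rear of the worktop, beyond about x = 0.60 and left of about y = -0.15, from 0.44 m up: keep the wrist and the arm out of it.)
- pad (a point): centre of the marked place on the carousel platter: a green square outline, 56 mm outside and 48 mm inside, flush with the platter's upper face, 80 mm from the platter's axis. It has empty sides towards the rim and towards the hub; a red-capped jar stands 73 mm away on either side.
- hub (a point): top of the 28 mm wide steel hub at the centre of the round wooden platter, 240 mm across, whose upper face lies 30 mm above the worktop; the hub stands 22 mm above that face. The platter turns freely (about 0.012 N m of friction) about this vertical axis.
- jar_a_mid (a point): a round red-capped spice jar, 45 mm wide and 106 mm tall, standing loose on the platter; point half-way up (53 mm above its base), z axis up. A bystander.
- jar_b_mid (a point): a round red-capped spice jar, 45 mm wide and 106 mm tall, standing loose on the platter; point half-way up (53 mm above its base), z axis up. A bystander.
- jar_c_mid (a point): a round red-capped spice jar, 45 mm wide and 106 mm tall, standing loose on the platter; point half-way up (53 mm above its base), z axis up. A bystander.
- mill_mid (a point): the wooden pepper mill, 58 mm wide and 170 mm tall, standing loose on the platter; point half-way up (85 mm), z axis up. A bystander.
- tin_mid (a point): a flat tin, 86 mm across and 40 mm tall, on the worktop at the right; point half-way up, z axis up. A bystander.
- lever (a joint): swing of the brake lever beside the platter: 0 rad in its first, unmarked notch (where it starts), 0.4, 0.8 and 1.2 rad in the next three; grows as the knob goes clockwise seen from above, away from the platter. A spring pin under the lever rides over the round ribs between the notches (about 3 N at the knob) and draws the lever to the middle of a notch when let go within about 0.15 rad of it. The lever does not move up or down and does not turn the platter.
- lever_knob (a point): middle of the lever's upright black knob, a grip 25 mm wide reaching from 56 to 94 mm above the worktop (this point 75 mm above it), 92 mm from the lever's vertical pivot. The flat steel bar under it is 16 mm wide with its top 42 mm above the worktop.
- lever_mark (a point): point on the lever's line, 117 mm from the pivot, 11 mm beyond the end of the bar; it lies over a notch's coloured dot when the lever sits in that notch.
- dot_red_mid (a point): the red dot, 14 mm across, on the quadrant plate at the end of the notch that the lever must be thrown into. The white and blue dots mark the other two notches; which colour is at which notch varies. All lie 117 mm from the lever's pivot.

How it is judged:
On the way, in this order (a step that is already met when the one before it is completed fails the run):
1. the gold-capped jar stands upright on the coaster, let go (horizontal distance between jar_mid and coaster_top below 0.035 m and angle between jar_mid's own z axis and vertical below 0.12 rad and z of jar_mid in the frame of coaster_top between 0.042 and 0.054 m and contact force between the fingers and jar below 0.1 N), for 0.2 s.
2. the jar stands upright in the middle of the green square, let go (horizontal distance between jar_mid and pad below 0.012 m and angle between jar_mid's own z axis and vertical below 0.12 rad and z of jar_mid in the frame of pad between 0.042 and 0.054 m and contact force between the fingers and jar below 0.1 N), for 0.2 s.
3. the lever sits in the notch with the red dot, let go (horizontal distance between lever_mark and dot_red_mid below 0.007 m and contact force between the fingers and lever below 0.1 N and velocity of joint lever between -0.05 and 0.05 rad/s), for 0.2 s.
At the end, for the whole second after the job is handed in: The gold-capped jar stands upright (within 0.12 rad) and at rest on the platter, its centre within 12 mm of the middle of the green square; the lever rests in the red-dotted notch (its mark within 7 mm of the red dot), let go; the green square is within 20 mm of where it began (all of step 2 and all of step 3 and linear speed of jar below 0.02 m/s and distance of pad from where it was at the start of the episode below 0.02 m); the robot touches nothing.
It fails at once if the platter is spun: its marked place moves more than 20 mm (distance of pad from where it was at the start of the episode above 0.02 m).
It fails at once if a bystander (a red-capped jar, the pepper mill or the flat tin) is knocked over or moved more than 35 mm (angle between any of jar_a_mid, jar_b_mid, jar_c_mid, mill_mid, tin_mid's own z axis and vertical above 0.5 rad or distance of any of jar_a_mid, jar_b_mid, jar_c_mid, mill_mid, tin_mid from where it was at the start of the episode above 0.035 m).
It also fails if it takes over 61 s, if anything falls off the work surface, if the arm or the gripper's body presses on something with over 40 N, if the wrist force passes 120 N, or if a joint passes its speed limit or range.

## Working session

There is one attempt and no reset: what is moved stays moved. The work goes in short steps, Python scripts to look and compute and a shell command to move; the robot and the scene stay as the last step left them, time stands still between calls to the robot, and variables do not carry over. Pictures are saved under pics/ and viewed, and the job is handed in when it is done.

```bash
mkdir -p pics
cat > h.py <<'E'
import numpy as np, cv2
from workcell import ctrl
from scipy.spatial.transform import Rotation as R
def snap(name,fn,crop=None,scale=1):
    s=ctrl.sense(); im=np.ascontiguousarray(ctrl.grab_frame(name)); np.save(f'pics/{fn}.npy',im)
    np.save(f'pics/{fn}_s.npy',np.r_[s['tool_pos'],s['orientation']])
    cv2.imwrite(f'pics/{fn}.png',im); return im
def crop(fn,x0,y0,x1,y1,sc,out):
    im=np.load(f'pics/{fn}.npy')[y0:y1,x0:x1]; cv2.imwrite(f'pics/{out}.png',cv2.resize(im,None,fx=sc,fy=sc,interpolation=cv2.INTER_CUBIC))
def cam(name,fn=None):
    c=ctrl.calibration(name); f=200/np.tan(np.radians(c['vertical_fov'])/2)
    K=np.array([[f,0,c['cx']],[0,f,c['cy']],[0,0,1]])
    if name!='wrist':
        Rm=cv2.Rodrigues(np.array(c['rvec'],float))[0]; t=np.array(c['tvec'],float).ravel()
        return K,Rm.T,-Rm.T@t
    p=np.load(f'pics/{fn}_s.npy'); H=np.array(c['hand_eye']); Rt=R.from_quat(p[3:]).as_matrix()
    return K,Rt@H[:3,:3],Rt@H[:3,3]+p[:3]
def px2w(name,uv,z,fn=None):
    K,Rw,o=cam(name,fn); uv=np.atleast_2d(np.array(uv,float))
    d=np.c_[uv,np.ones(len(uv))]@np.linalg.inv(K).T@Rw.T
    return o+d*((z-o[2])/d[:,2:3])
def w2px(name,P,fn=None):
    K,Rw,o=cam(name,fn); q=(np.atleast_2d(P)-o)@Rw@K.T; return q[:,:2]/q[:,2:]
E
python3 - <<'E'
from h import *
print(ctrl.sense())
for n in ['scene','top','wrist']:
    c=ctrl.calibration(n); print(n,c)
    snap(n,n+'0')
for n in ['scene','top']: print(cam(n)[2])
E
```

```text
{'time_s': 0.0, 'joint_positions': array([-1.37731400e+00,  1.81549240e-01,  1.60800288e+00,  3.19271404e-06,
        1.35380618e+00, -2.06317934e-01]), 'joint_velocities': array([ 0.00087633,  0.00021906,  0.00217583, -0.00115615, -0.00068078,
        0.00018335]), 'tau': array([-2.64523887e-04, -4.44869757e+01, -3.51340270e+01, -3.31114725e-04,
        9.01414751e-03,  1.73453878e-05]), 'tool_pos': array([ 0.2237088 , -0.52909774,  0.23038202]), 'orientation': array([ 9.80086101e-01,  1.98571033e-01,  7.22435640e-06, -8.82798300e-04]), 'contact_force': array([-0.05520871, -0.18324761, -0.71909565]), 'torque': array([ 0.03090703, -0.0028565 , -0.02115012]), 'opening': 1.0015291066132301}
scene {'vertical_fov': 43.01105928549711, 'cx': 316.24683158858073, 'cy': 205.41732813956557, 'rvec': array([ 0.68657986, -2.33010817,  1.45582966]), 'tvec': array([0.4548691 , 0.18746432, 1.37525571])}
top {'vertical_fov': 45.97466092692494, 'cx': 321.68577407836824, 'cy': 205.58916491664067, 'rvec': array([ 2.18016034, -2.22911752,  0.04489493]), 'tvec': array([0.01997858, 0.52877854, 1.31719809])}
wrist {'vertical_fov': 66.48026281206023, 'cx': 314.3886209783928, 'cy': 200.94857647754822, 'hand_eye': array([[-8.98475529e-04, -9.65942604e-01, -2.58754862e-01,
         6.58957339e-02],
       [ 9.99999538e-01, -7.79838130e-04, -5.61134346e-04,
        -8.94423140e-04],
       [ 3.40236664e-04, -2.58755247e-01,  9.65942859e-01,
        -1.42759020e-01],
       [ 0.00000000e+00,  0.00000000e+00,  0.00000000e+00,
         1.00000000e+00]])}
[-0.25468913  1.21328932  0.77229496]
[0.48033501 0.01397687 1.33570192]
```

View pics/top0.png

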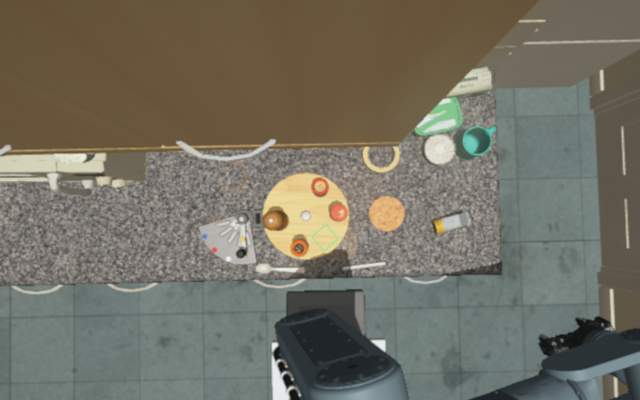

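View pics/scene0.png

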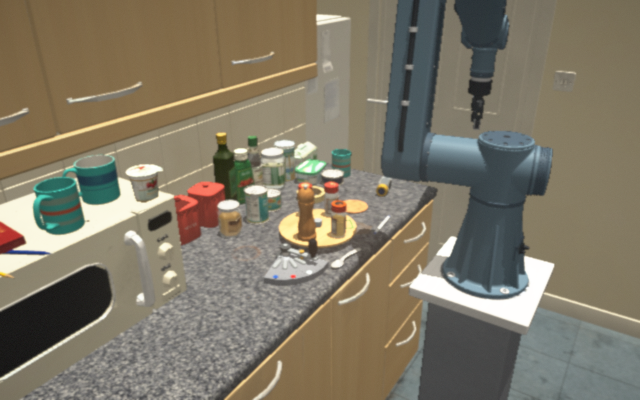

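View pics/wrist0.png

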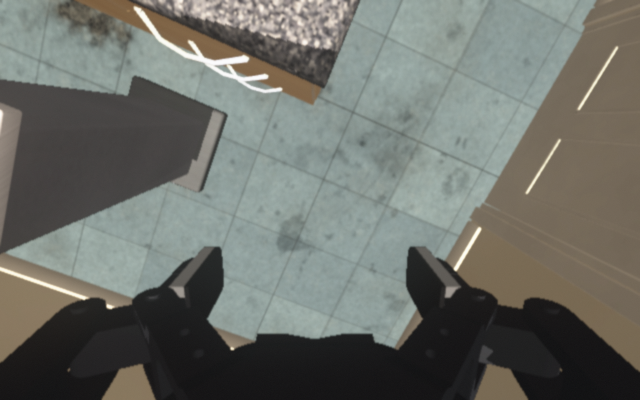

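Run:
```python
from h import *
crop('top0',190,165,360,275,4.7,'t1'); crop('top0',350,165,500,275,5,'t2')
```

```text
(no output)
```

View pics/t1.png

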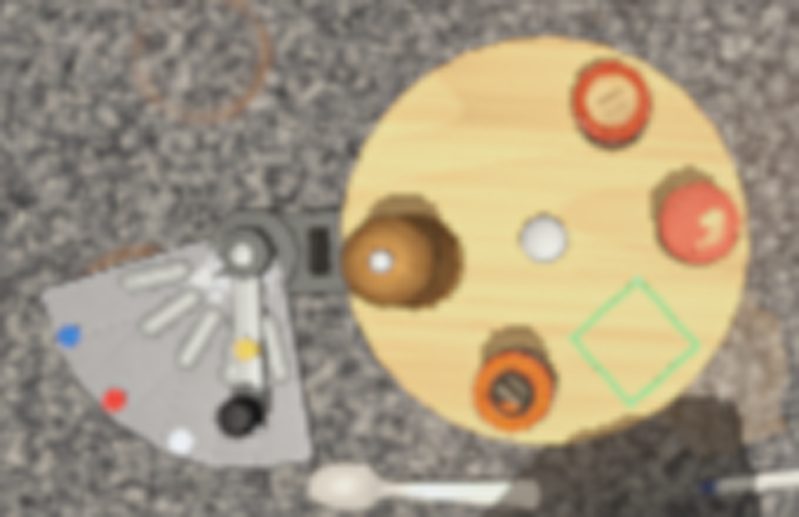

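View pics/t2.png

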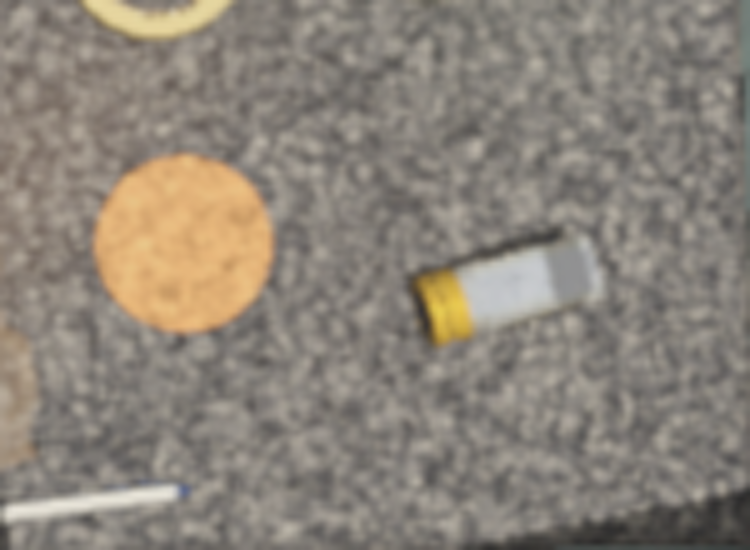

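Run:
```python
from h import *
np.set_printoptions(precision=4,suppress=True)
a=lambda l,x0,y0,s:[(x0+x/s,y0+y/s) for x,y in l]
T1=lambda l:np.array(a(l,190,165,4.7))-0.4; T2=lambda l:np.array(a(l,350,165,5))-0.4
P=lambda uv,z:px2w('top',uv,z)
print('pad corners',P(T1([(637,278),(698,345),(632,403),(572,338)]),.03))
print('pad',P(T1([(637,278),(698,345),(632,403),(572,338)]),.03).mean(0))
print('hub',P(T1([(544,238)]),.052), 'platter ctr',P(T1([(545,240)]),.03))
print('jars(cap top)',P(T1([(611,102),(697,222),(514,391)]),.136))
print('mill top',P(T1([(381,261)]),.2))
print('pivot',P(T1([(243,250)]),.05),'knob',P(T1([(240,413)]),.094))
print('dots w r b',P(T1([(180,441),(114,400),(68,335)]),.03), P(T1([(180,441),(114,400),(68,335)]),.02))
print('coaster',P(T2([(185,243)]),.006))
print('jar cap/base top centre',P(T2([(442,307),(580,268)]),.041),'corners',P(T2([(415,278),(441,343),(602,300),(578,234)]),.041))
```

```text
pad corners [[ 0.4779 -0.0001  0.03  ]
 [ 0.4377 -0.0351  0.03  ]
 [ 0.4045  0.0045  0.03  ]
 [ 0.4435  0.0389  0.03  ]]
pad [0.4409 0.0021 0.03  ]
hub [[0.5022 0.0535 0.052 ]] platter ctr [[0.5014 0.0536 0.03  ]]
jars(cap top) [[ 0.5738  0.013   0.136 ]
 [ 0.5076 -0.0321  0.136 ]
 [ 0.4186  0.0688  0.136 ]]
mill top [[0.4898 0.1326 0.2   ]]
pivot [[0.4992 0.2281 0.05  ]] knob [[0.4076 0.2239 0.094 ]]
dots w r b [[0.3883 0.2702 0.03  ]
 [0.4131 0.3085 0.03  ]
 [0.4518 0.335  0.03  ]] [[0.3876 0.2721 0.02  ]
 [0.4126 0.3108 0.02  ]
 [0.4516 0.3375 0.02  ]]
coaster [[ 0.5037 -0.1744  0.006 ]]
jar cap/base top centre [[ 0.4648 -0.3097  0.041 ]
 [ 0.4845 -0.3863  0.041 ]] corners [[ 0.481  -0.2954  0.041 ]
 [ 0.4451 -0.3085  0.041 ]
 [ 0.4667 -0.3978  0.041 ]
 [ 0.5032 -0.3858  0.041 ]]
```

```bash
cat >> h.py <<'E'
def plan(x,y,z,head=None,cmd=None):
    s=ctrl.sense(); p=np.array(s['tool_pos']); Rt=R.from_quat(s['orientation']).as_matrix()
    h=np.degrees(np.arctan2(Rt[1,0],Rt[0,0]))
    d=Rt.T@(np.array([x,y,z])-p)
    tw=0 if head is None else -((head-h+180)%360-180)
    print('t',round(s['time_s'],2),'pos',p.round(4),'head',h.round(2),'dp',d.round(4),'twist',round(tw,2),'F',np.array(s['contact_force']).round(2),'open',round(s['opening'],4))
E
python3 - <<'E'
from h import *
plan(.468,-.323,.15,103.7)
E
```

```text
t 0.15 pos [ 0.2237 -0.5292  0.2306] head 22.9 dp [ 0.3053 -0.0948  0.0808] twist -80.8 F [ 0.32 -0.16  0.52] open 0.9993
```

```bash
python3 -m crank '[{"fingers":0.085,"dp":[0.305,-0.095,0.08],"twist":-80.8},{"fingers":0.085,"dp":[0.305,-0.095,0.08],"twist":-80.8},{"fingers":0.085,"dp":[0.305,-0.095,0.08],"twist":-80.8},{"fingers":0.085,"dp":[0.305,-0.095,0.08],"twist":-80.8},{"fingers":0.085,"dp":[0.305,-0.095,0.08],"twist":-80.8},{"fingers":0.085,"dp":[0.305,-0.095,0.08],"twist":-80.8},{"fingers":0.085,"dp":[0.305,-0.095,0.08],"twist":-80.8},{"fingers":0.085,"dp":[0.305,-0.095,0.08],"twist":-80.8},{"fingers":0.085,"dp":[0.305,-0.095,0.08],"twist":-80.8},{"fingers":0.085,"dp":[0.305,-0.095,0.08],"twist":-80.8},{"fingers":0.085,"dp":[0.305,-0.095,0.08],"twist":-80.8},{"fingers":0.085,"dp":[0.305,-0.095,0.08],"twist":-80.8}]' 20
python3 - <<'E'
from h import *
plan(.468,-.323,.15,103.7)
snap('wrist','w1')
E
```

```text
time_s: 1.35
tool_pos: [0.4677, -0.3233, 0.1511]
orientation: [0.618, 0.786, 0.0, -0.0]
contact_force: [-0.0, 0.1, -0.1]
opening: 0.998
t 1.35 pos [ 0.4677 -0.3233  0.1511] head 103.6 dp [0.0003 0.0004 0.0011] twist -0.1 F [-0.    0.1  -0.13] open 0.9976
```

View pics/w1.png

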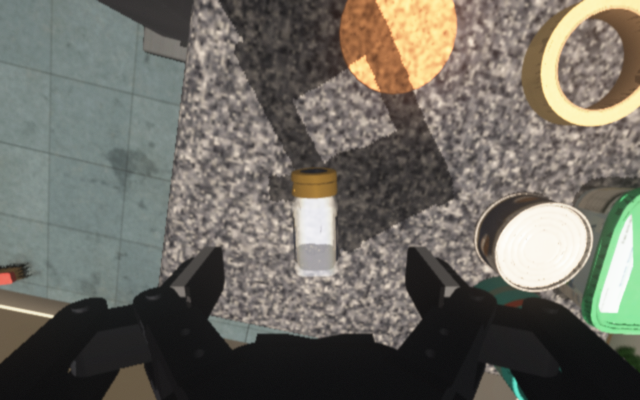

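Run:
```python
from h import *
crop('w1',250,140,390,300,3.7,'w1c')
print(px2w('wrist',[(316,190),(316,272),(295,230),(336,230),(316,178)],.041,'w1').round(4))
print(px2w('wrist',[(398,40)],.006,'w1').round(4))
print(px2w('wrist',[(315,171)],.02,'w1').round(4))
print(w2px('wrist',[[.468,-.323,.02]],'w1'))
```

```text
[[ 0.4674 -0.3149  0.041 ]
 [ 0.4855 -0.3896  0.041 ]
 [ 0.4579 -0.3543  0.041 ]
 [ 0.493  -0.3458  0.041 ]
 [ 0.4649 -0.3048  0.041 ]]
[[ 0.5067 -0.1783  0.006 ]]
[[ 0.4636 -0.3026  0.02  ]]
[[314.47781169 193.43383622]]
```

View pics/w1c.png

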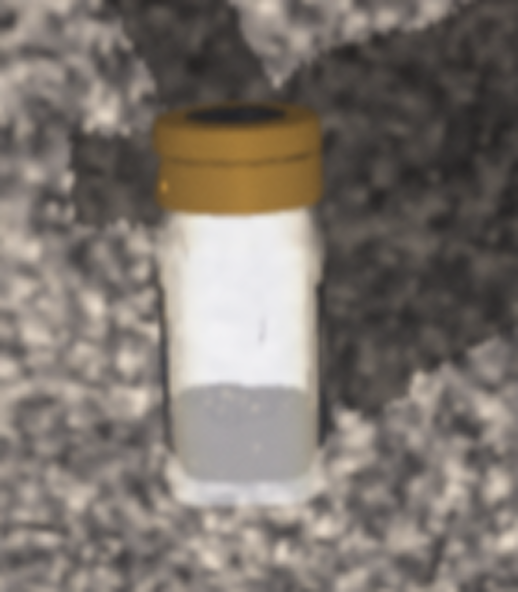

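```bash
python3 -m crank '[{"fingers":0.085,"dp":[0.011,0.001,0.05],"twist":0},{"fingers":0.085,"dp":[0.011,0.001,0.1],"twist":0},{"fingers":0.085,"dp":[0.011,0.001,0.13],"twist":0},{"fingers":0.085,"dp":[0.011,0.001,0.148],"twist":0},{"fingers":0.03,"dp":[0.011,0.001,0.148],"twist":0},{"fingers":0.03,"dp":[0.011,0.001,0.148],"twist":0},{"fingers":0.03,"dp":[0.011,0.001,0.148],"twist":0},{"fingers":0.03,"dp":[0.011,0.001,0.148],"twist":0},{"fingers":0.03,"dp":[0.011,0.001,0.148],"twist":0},{"fingers":0.03,"dp":[0.011,0.001,0.148],"twist":0}]' 20
python3 - <<'E'
from h import *
plan(.468,-.323,.15,103.7)
snap('wrist','w2')
E
```

```text
time_s: 2.4
tool_pos: [0.4672, -0.3136, 0.005]
orientation: [0.618, 0.786, -0.0, 0.002]
contact_force: [-0.7, 0.4, 6.2]
opening: 0.475
t 2.4 pos [ 0.4672 -0.3136  0.005 ] head 103.7 dp [-0.0097 -0.0012 -0.1449] twist 0.0 F [-0.74  0.38  6.22] open 0.4748
```

View pics/w2.png

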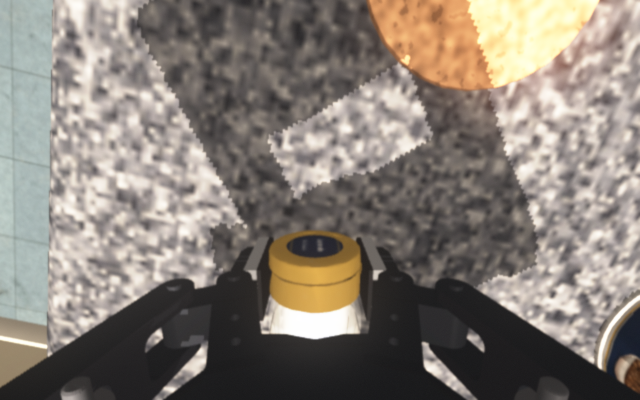

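```bash
python3 -m crank '[{"fingers":0.03,"dp":[0,0,-0.03],"twist":0},{"fingers":0.03,"dp":[0,0,-0.08],"twist":0},{"fingers":0.03,"dp":[0,0,-0.08],"twist":0},{"fingers":0.03,"dp":[0,0,-0.08],"twist":0}]' 20
python3 - <<'E'
from h import *
plan(.468,-.323,.15,103.7)
snap('wrist','w3');snap('scene','s3');crop('s3',320,120,460,240,5.7,'s3c');crop('w3',200,200,440,400,3,'w3c')
E
```

```text
time_s: 2.85
tool_pos: [0.467, -0.3133, 0.0851]
orientation: [0.618, 0.786, -0.0, 0.002]
contact_force: [-0.6, 0.6, -1.1]
opening: 0.473
t 2.85 pos [ 0.467  -0.3133  0.0851] head 103.71 dp [-0.0099 -0.0012 -0.0648] twist 0.01 F [-0.61  0.57 -1.11] open 0.4727
```

View pics/w3c.png

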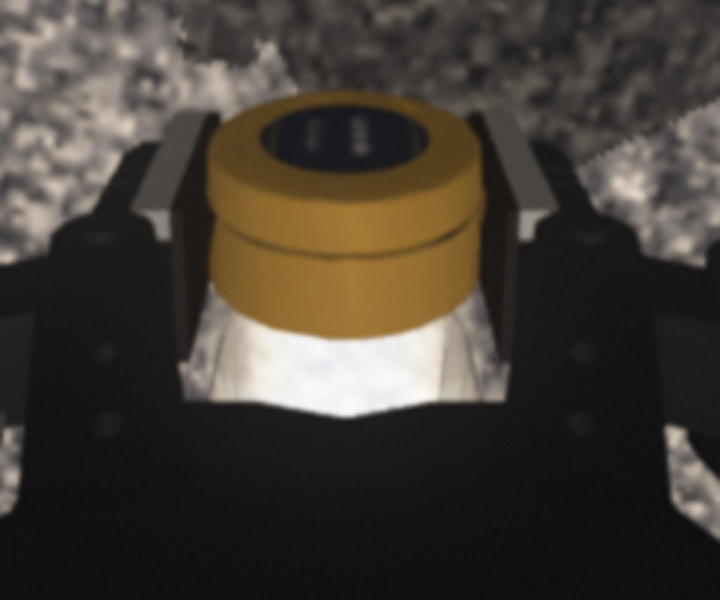

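View pics/s3c.png

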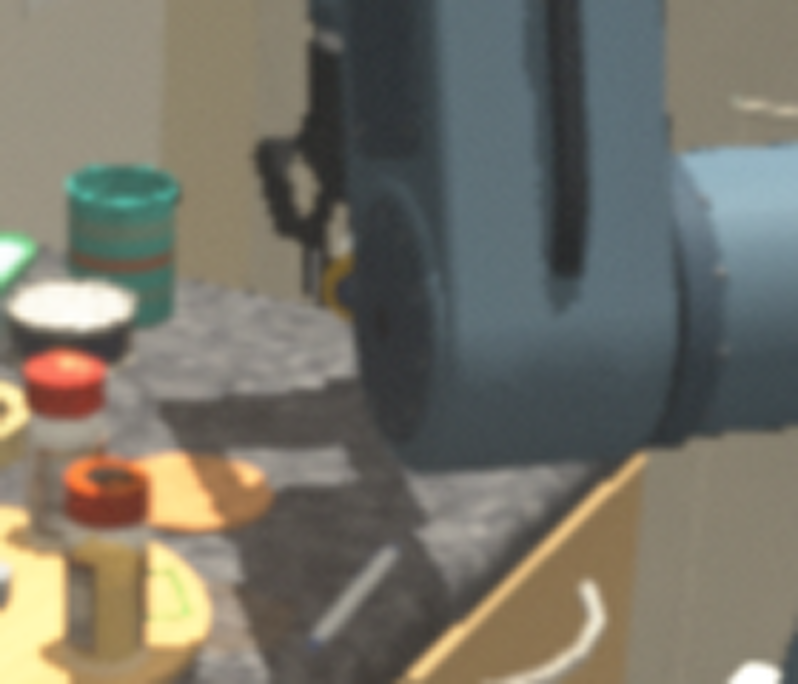

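Run:
```python
from h import *
crop('w2',200,200,440,400,3,'w2c')
```

```text
(no output)
```

View pics/w2c.png

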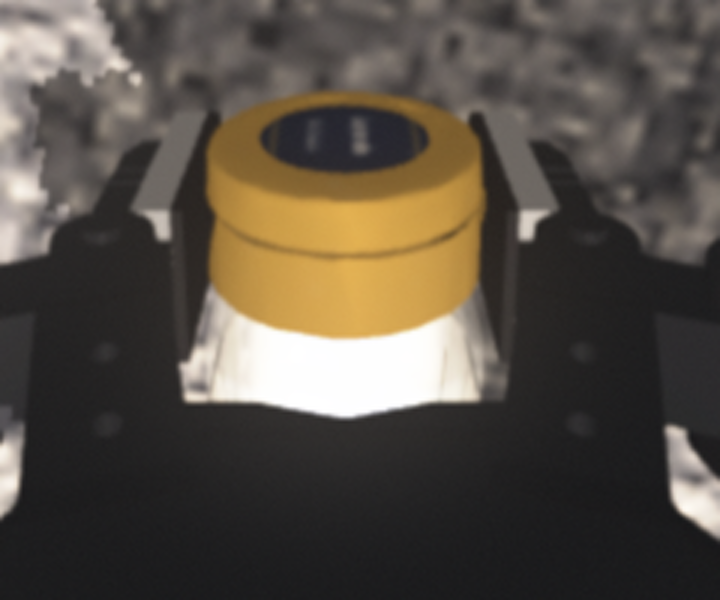

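```bash
python3 -m crank '[{"fingers":0.03,"dp":[0,0,0.05],"twist":0},{"fingers":0.03,"dp":[0,0,0.078],"twist":0},{"fingers":0.06,"dp":[0,0,0.079],"twist":0},{"fingers":0.06,"dp":[0,0,0.079],"twist":0},{"fingers":0.06,"dp":[0.019,0,0.078],"twist":0},{"fingers":0.06,"dp":[0.019,0,0.078],"twist":0},{"fingers":0.03,"dp":[0.019,0,0.078],"twist":0},{"fingers":0.03,"dp":[0.019,0,0.078],"twist":0},{"fingers":0.03,"dp":[0.019,0,0.078],"twist":0},{"fingers":0.03,"dp":[0.019,0,0.078],"twist":0},{"fingers":0.03,"dp":[0.019,0,0.078],"twist":0}]' 20
python3 - <<'E'
from h import *
plan(.468,-.323,.15,103.7)
snap('wrist','w4');crop('w4',200,200,440,400,3,'w4c')
E
```

```text
time_s: 4.05
tool_pos: [0.4624, -0.2949, 0.0065]
orientation: [0.618, 0.786, 0.0, 0.001]
contact_force: [-0.4, 2.6, 6.1]
opening: 0.472
t 4.05 pos [ 0.4624 -0.2949  0.0065] head 103.69 dp [-0.0288 -0.0011 -0.1435] twist -0.01 F [-0.42  2.58  6.11] open 0.4719
```

View pics/w4c.png

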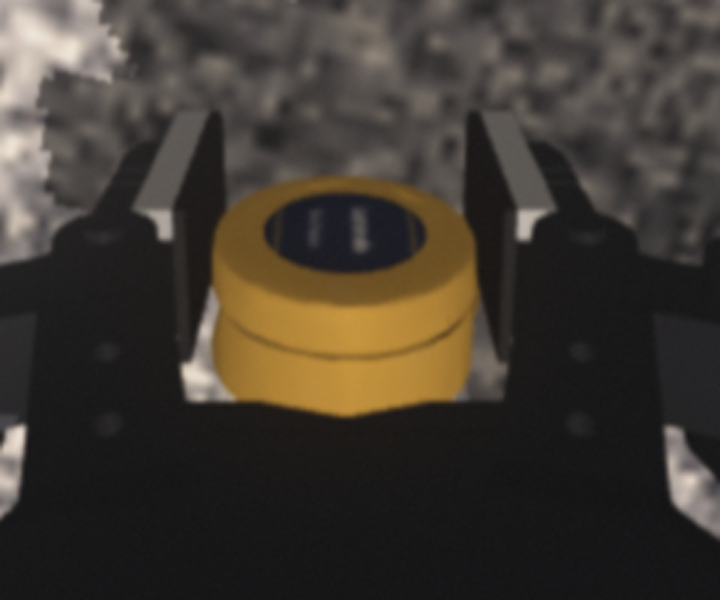

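```bash
python3 -m crank '[{"fingers":0.03,"dp":[0,0,-0.05],"twist":0},{"fingers":0.03,"dp":[0,0,-0.1],"twist":0},{"fingers":0.03,"dp":[0,0,-0.12],"twist":0},{"fingers":0.03,"dp":[0,0,-0.12],"twist":0}]' 20
python3 - <<'E'
from h import *
plan(.468,-.323,.15,103.7)
snap('wrist','w5');crop('w5',200,200,440,400,3,'w5c')
E
```

```text
time_s: 4.5
tool_pos: [0.464, -0.2968, 0.1299]
orientation: [0.618, 0.786, -0.001, 0.004]
contact_force: [1.2, -1.3, -0.7]
opening: 0.468
t 4.5 pos [ 0.464  -0.2968  0.1299] head 103.69 dp [-0.0266 -0.0022 -0.0199] twist -0.01 F [ 1.2  -1.26 -0.68] open 0.4681
```

View pics/w5c.png

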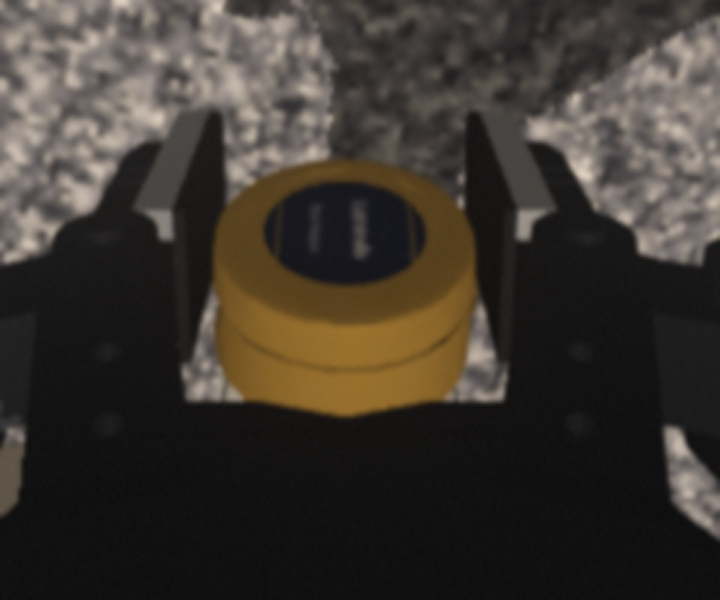

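```bash
python3 -m crank '[{"fingers":0.03,"dp":[0,0,-0.05],"twist":0},{"fingers":0.03,"dp":[0,0,-0.085],"twist":0},{"fingers":0.03,"dp":[0,0,-0.105],"twist":0},{"fingers":0.03,"dp":[0,0,-0.11],"twist":0},{"fingers":0.03,"dp":[0,0,-0.1],"twist":0},{"fingers":0.03,"dp":[0,0,-0.08],"twist":0},{"fingers":0.03,"dp":[0,0,-0.045],"twist":0},{"fingers":0.03,"dp":[0,0,0],"twist":0},{"fingers":0.03,"dp":[0,0,-0.05],"twist":0},{"fingers":0.03,"dp":[0,0,-0.085],"twist":0},{"fingers":0.03,"dp":[0,0,-0.105],"twist":0},{"fingers":0.03,"dp":[0,0,-0.11],"twist":0}]' 20
python3 - <<'E'
from h import *
plan(.468,-.323,.15,103.7)
snap('wrist','w6');crop('w6',200,200,440,400,3,'w6c')
E
```

```text
time_s: 5.75
tool_pos: [0.4617, -0.2942, 0.2342]
orientation: [0.618, 0.786, 0.0, -0.0]
contact_force: [0.8, -0.3, -0.5]
opening: 0.47
t 5.75 pos [ 0.4617 -0.2942  0.2342] head 103.7 dp [-0.0296 -0.0006  0.0842] twist 0.0 F [ 0.82 -0.27 -0.53] open 0.47
```

View pics/w6c.png

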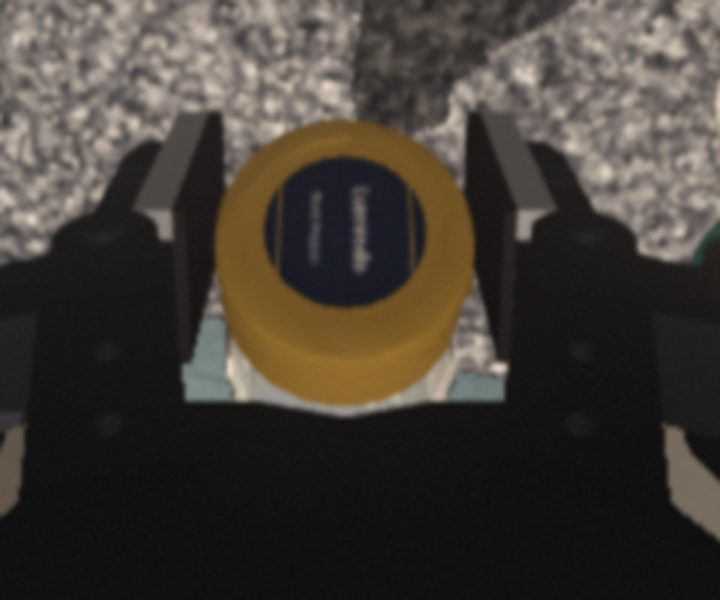

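```bash
python3 -m crank '[{"fingers":0.03,"dp":[0,0,0.01],"twist":0},{"fingers":0.03,"dp":[0,0,0.03],"twist":0},{"fingers":0.03,"dp":[0,0,0.065],"twist":0},{"fingers":0.03,"dp":[0,0,0.11],"twist":0},{"fingers":0.03,"dp":[0,0,0.06],"twist":0},{"fingers":0.03,"dp":[0,0,0.025],"twist":0},{"fingers":0.03,"dp":[0,0,0.005],"twist":0},{"fingers":0.03,"dp":[0,0,0],"twist":0},{"fingers":0.03,"dp":[0,0,0.01],"twist":0},{"fingers":0.03,"dp":[0,0,0.03],"twist":0},{"fingers":0.03,"dp":[0,0,0.065],"twist":0},{"fingers":0.03,"dp":[0,0,0.11],"twist":0}]' 20
python3 -m crank '[{"fingers":0.03,"dp":[0,0,-0.05],"twist":0},{"fingers":0.03,"dp":[0,0,-0.085],"twist":0},{"fingers":0.03,"dp":[0,0,-0.105],"twist":0},{"fingers":0.03,"dp":[0,0,-0.11],"twist":0}]'
python3 - <<'E'
from h import *
plan(.468,-.323,.15,103.7)
snap('wrist','w7');crop('w7',200,200,440,400,3,'w7c')
E
```

```text
time_s: 7.0
tool_pos: [0.461, -0.2934, 0.1224]
orientation: [0.618, 0.786, 0.0, -0.0]
contact_force: [0.8, -1.2, -2.3]
opening: 0.467
time_s: 7.4
tool_pos: [0.4615, -0.294, 0.2343]
orientation: [0.618, 0.786, 0.0, -0.0]
contact_force: [-0.6, -0.5, -1.2]
opening: 0.468
t 7.4 pos [ 0.4615 -0.294   0.2343] head 103.7 dp [-0.0297 -0.0006  0.0843] twist 0.0 F [-0.56 -0.5  -1.15] open 0.4679
```

View pics/w7c.png

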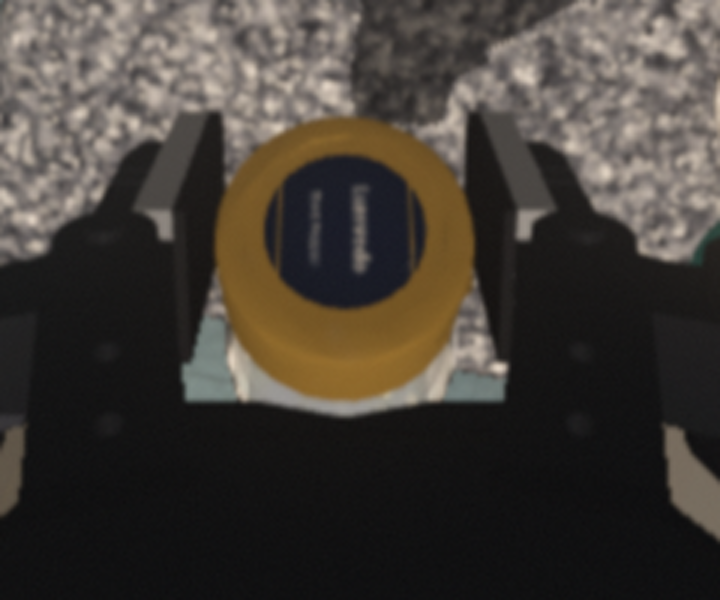

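```bash
python3 -m crank '[{"fingers":0.03,"dp":[0.01,0,0.012],"twist":0},{"fingers":0.03,"dp":[0.035,0,0.04],"twist":0},{"fingers":0.03,"dp":[0.068,0,0.077],"twist":0},{"fingers":0.03,"dp":[0.035,0,0.04],"twist":0},{"fingers":0.03,"dp":[0.002,0,0.003],"twist":0},{"fingers":0.03,"dp":[-0.015,0,-0.015],"twist":0},{"fingers":0.03,"dp":[-0.01,0,-0.01],"twist":0},{"fingers":0.03,"dp":[0.01,0,0.012],"twist":0},{"fingers":0.03,"dp":[0.043,0,0.049],"twist":0},{"fingers":0.03,"dp":[0.01,0,0.012],"twist":0},{"fingers":0.03,"dp":[-0.015,0,-0.018],"twist":0},{"fingers":0.03,"dp":[-0.02,0,-0.02],"twist":0}]' 20
python3 - <<'E'
from h import *
plan(.468,-.323,.15,103.7)
snap('wrist','w8');crop('w8',200,200,440,400,3,'w8c')
print(px2w('top',[(460,272),(400,275)],0).round(3), px2w('wrist',[(165,330),(172,250),(205,0)],0,'w1').round(3))
E
```

```text
time_s: 8.65
tool_pos: [0.4661, -0.3143, 0.2546]
orientation: [0.618, 0.786, -0.0, 0.0]
contact_force: [1.5, -1.1, -0.1]
opening: 0.47
t 8.65 pos [ 0.4661 -0.3143  0.2546] head 103.67 dp [-0.0089 -0.0002  0.1046] twist -0.03 F [ 1.53 -1.07 -0.1 ] open 0.4703
[[ 0.333 -0.378  0.   ]
 [ 0.329 -0.208  0.   ]] [[ 0.343 -0.52   0.   ]
 [ 0.339 -0.421  0.   ]
 [ 0.339 -0.186  0.   ]]
```

View pics/w8c.png

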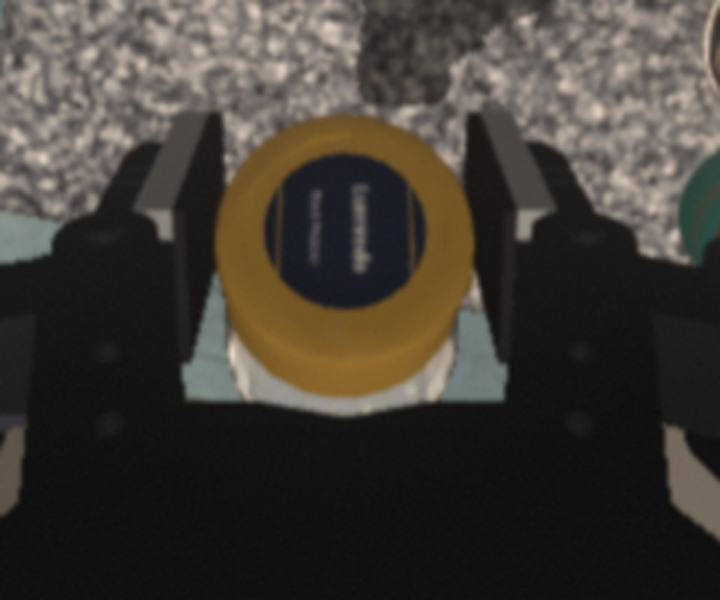

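View pics/w8.png

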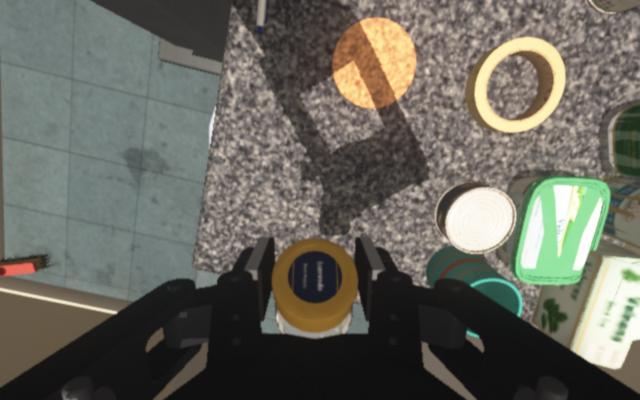

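Run:
```python
from h import *
plan(.225,-.40,.20,180)
```

```text
t 8.7 pos [ 0.4663 -0.3144  0.2543] head 103.65 dp [-0.0263 -0.2547  0.0543] twist -76.35 F [ 0.13 -0.14 -0.2 ] open 0.4734
```

```bash
python3 -m crank '[{"fingers":0.03,"dp":[-0.004,-0.03,0],"twist":-8.5},{"fingers":0.03,"dp":[-0.008,-0.075,0],"twist":-17},{"fingers":0.03,"dp":[-0.012,-0.12,0],"twist":-25.5},{"fingers":0.03,"dp":[-0.016,-0.165,0.01],"twist":-34},{"fingers":0.03,"dp":[-0.02,-0.2,0.03],"twist":-42.5},{"fingers":0.03,"dp":[-0.023,-0.23,0.045],"twist":-51},{"fingers":0.03,"dp":[-0.026,-0.248,0.054],"twist":-59.5},{"fingers":0.03,"dp":[-0.026,-0.255,0.054],"twist":-68},{"fingers":0.03,"dp":[-0.026,-0.255,0.054],"twist":-76.3},{"fingers":0.03,"dp":[-0.026,-0.255,0.054],"twist":-76.3},{"fingers":0.03,"dp":[-0.026,-0.255,0.054],"twist":-76.3}]' 20
python3 - <<'E'
from h import *
plan(.233,-.40,.013,180)
snap('wrist','w9'); snap('top','t9'); 
crop('t9',380,200,560,340,4.4,'t9c')
E
```

```text
time_s: 9.8
tool_pos: [0.2246, -0.3972, 0.1989]
orientation: [-0.0, 1.0, 0.002, -0.0]
contact_force: [-0.3, 0.0, -0.6]
opening: 0.471
t 9.8 pos [ 0.2246 -0.3972  0.1989] head -179.99 dp [-0.0086 -0.0035  0.1858] twist 0.01 F [-0.31  0.01 -0.64] open 0.4705
```

View pics/w9.png

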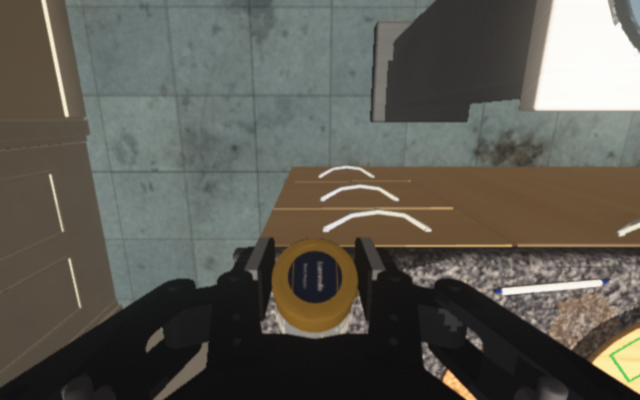

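View pics/t9c.png

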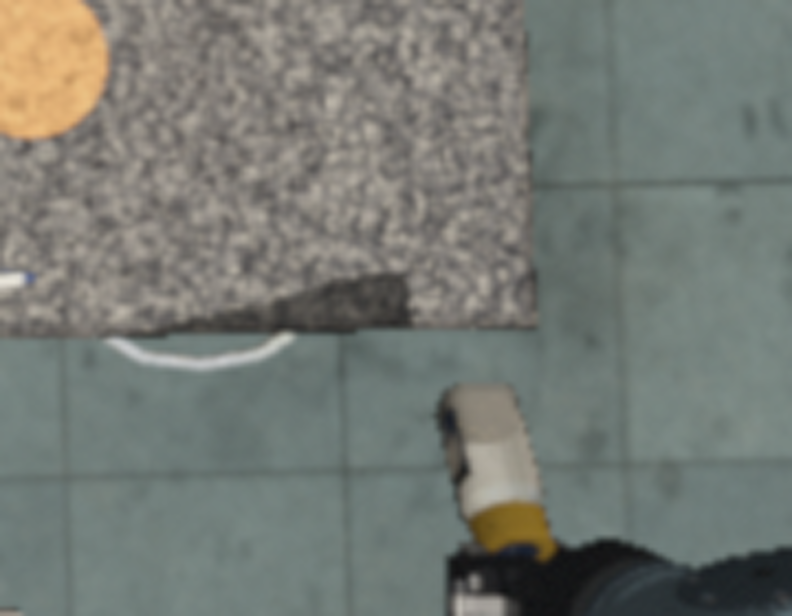

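Run:
```python
from h import *
for z in(.16,.17): print(px2w('top',[(488.6-.4,287.5-.4)],z).round(4))
print(px2w('top',[(380+480/4.4,200+327/4.4),(380+300/4.4,200+335/4.4)],0).round(4))
plan(.233,-.415,.013,180)
```

```text
[[ 0.312  -0.3999  0.16  ]]
[[ 0.3134 -0.3964  0.17  ]]
[[ 0.3249 -0.46    0.    ]
 [ 0.3224 -0.3443  0.    ]]
t 9.9 pos [ 0.2248 -0.3978  0.1997] head 179.95 dp [-0.0083 -0.0177  0.1866] twist -0.05 F [-0.22  0.23 -0.59] open 0.4707
```

Run:
```python
from h import *
for z in (0,-.03): print(px2w('wrist',[(500,247),(400,248)],z,'w9').round(4))
print(px2w('wrist',[(195,265),(212,130)],0,'w8').round(4))
crop('w8',150,60,260,280,2.7,'w8d');crop('w9',220,150,460,280,3.3,'w9c')
```

```text
[[ 0.309  -0.1705  0.    ]
 [ 0.31   -0.2917  0.    ]]
[[ 0.3222 -0.1507 -0.03  ]
 [ 0.3232 -0.2825 -0.03  ]]
[[ 0.3335 -0.4867  0.    ]
 [ 0.3288 -0.2944  0.    ]]
```

View pics/w9c.png

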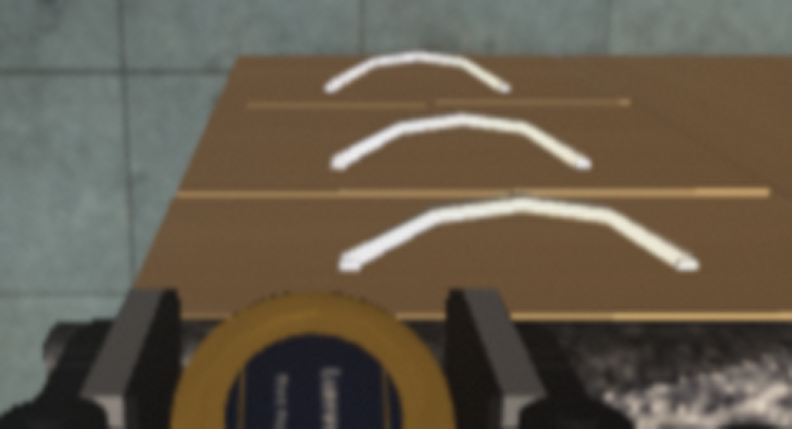

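```bash
python3 -m crank '[{"fingers":0.03,"dp":[0.012,-0.02,0.02],"twist":0},{"fingers":0.03,"dp":[0.016,-0.037,0.06],"twist":0},{"fingers":0.03,"dp":[0.016,-0.037,0.1],"twist":0},{"fingers":0.03,"dp":[0.016,-0.037,0.14],"twist":0},{"fingers":0.03,"dp":[0.016,-0.037,0.17],"twist":0},{"fingers":0.03,"dp":[0.016,-0.037,0.187],"twist":0},{"fingers":0.03,"dp":[0.016,-0.037,0.187],"twist":0}]' 20
python3 - <<'E'
from h import *
plan(.233,-.435,.013,180)
snap('wrist','w10'); snap('top','t10'); 
crop('t10',380,200,560,340,4.4,'t10c')
E
```

```text
time_s: 10.6
tool_pos: [0.2084, -0.4329, 0.0112]
orientation: [0.0, 1.0, 0.003, -0.001]
contact_force: [0.4, 0.5, -1.3]
opening: 0.474
t 10.6 pos [ 0.2084 -0.4329  0.0112] head 179.96 dp [-0.0246 -0.0021 -0.0019] twist -0.04 F [ 0.39  0.54 -1.27] open 0.4739
```

View pics/w10.png

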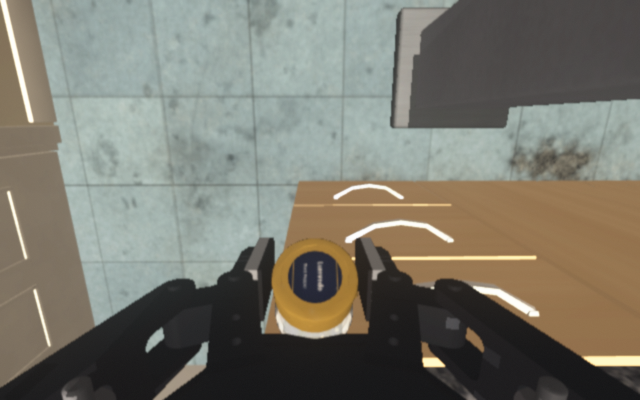

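View pics/t10c.png

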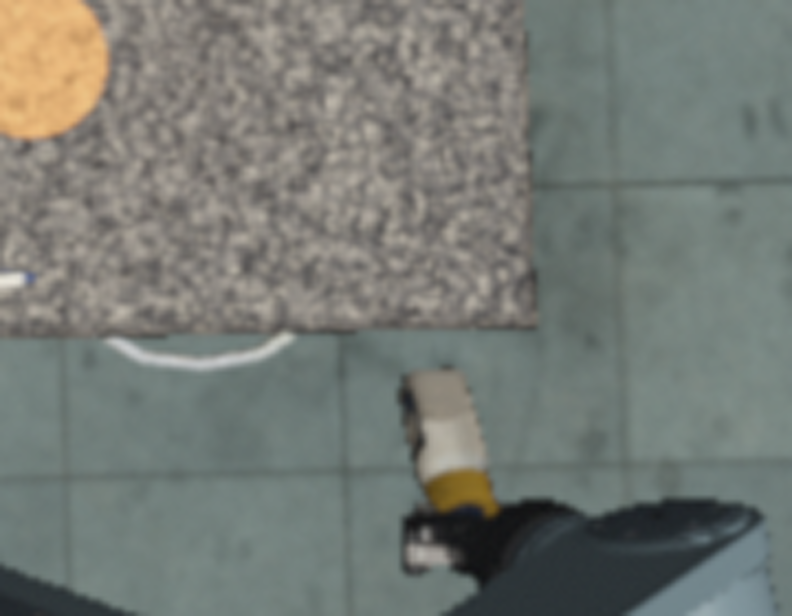

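```bash
python3 -m crank '[{"fingers":0.03,"dp":[-0.013,0.001,0],"twist":0},{"fingers":0.03,"dp":[-0.025,0.001,-0.002],"twist":0},{"fingers":0.03,"dp":[-0.031,0.001,-0.01],"twist":0},{"fingers":0.03,"dp":[-0.038,0.001,-0.019],"twist":0},{"fingers":0.03,"dp":[-0.044,0.001,-0.025],"twist":0},{"fingers":0.03,"dp":[-0.05,0.001,-0.031],"twist":0},{"fingers":0.03,"dp":[-0.057,0.001,-0.036],"twist":0},{"fingers":0.03,"dp":[-0.064,0.001,-0.04],"twist":0},{"fingers":0.03,"dp":[-0.064,0.001,-0.04],"twist":0}]' 20
python3 - <<'E'
from h import *
plan(.233,-.435,.013,180)
snap('wrist','w11'); snap('top','t11'); 
crop('t11',380,200,560,340,4.4,'t11c')
E
```

```text
time_s: 11.6
tool_pos: [0.2738, -0.4356, 0.055]
orientation: [-0.0, 1.0, -0.001, 0.0]
contact_force: [-2.1, -0.4, -0.2]
opening: 0.469
t 11.6 pos [ 0.2738 -0.4356  0.055 ] head -179.95 dp [0.0408 0.0007 0.042 ] twist 0.05 F [-2.14 -0.42 -0.2 ] open 0.4694
```

View pics/w11.png

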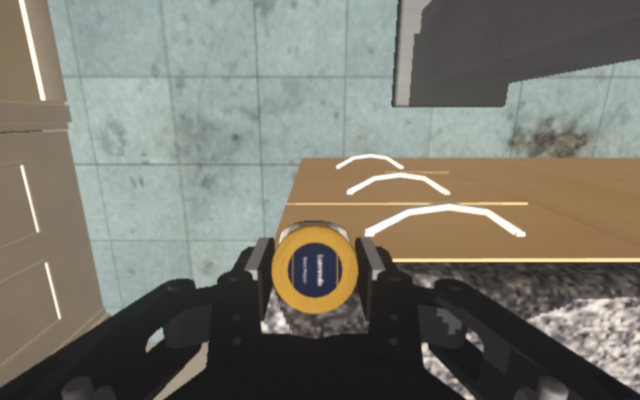

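View pics/t11c.png

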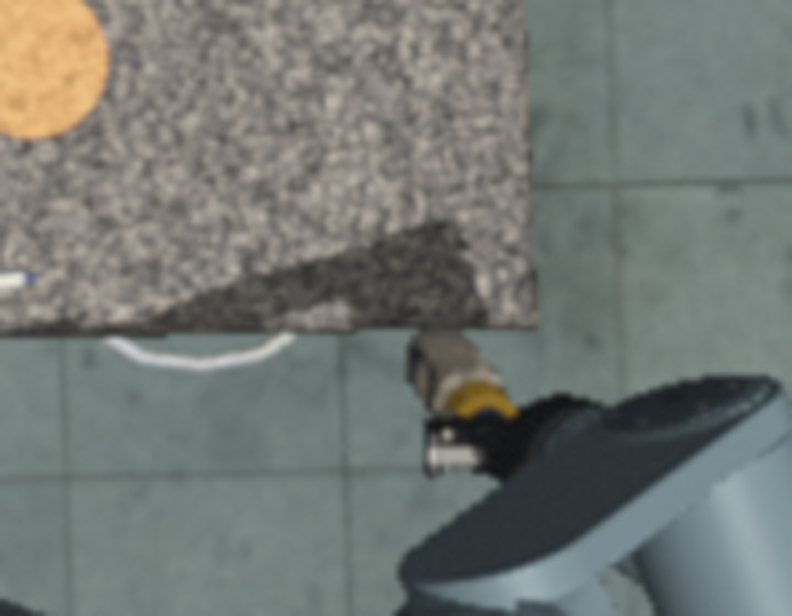

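```bash
python3 -m crank '[{"fingers":0.03,"dp":[-0.008,0,-0.004],"twist":0},{"fingers":0.03,"dp":[-0.016,0,-0.006],"twist":0},{"fingers":0.03,"dp":[-0.022,0,-0.008],"twist":0},{"fingers":0.03,"dp":[-0.022,0,-0.008],"twist":0}]' 20
python3 - <<'E'
from h import *
plan(.233,-.435,.013,180)
snap('wrist','w12'); snap('top','t12'); 
crop('t12',380,200,560,340,4.4,'t12c');crop('w12',200,180,440,380,3,'w12c')
E
```

```text
time_s: 12.1
tool_pos: [0.2958, -0.4351, 0.0625]
orientation: [-0.001, 1.0, -0.0, 0.0]
contact_force: [-1.8, 0.7, -0.1]
opening: 0.468
t 12.1 pos [ 0.2958 -0.4351  0.0625] head -179.94 dp [0.0629 0.0002 0.0495] twist 0.06 F [-1.81  0.7  -0.14] open 0.4681
```

View pics/w12c.png

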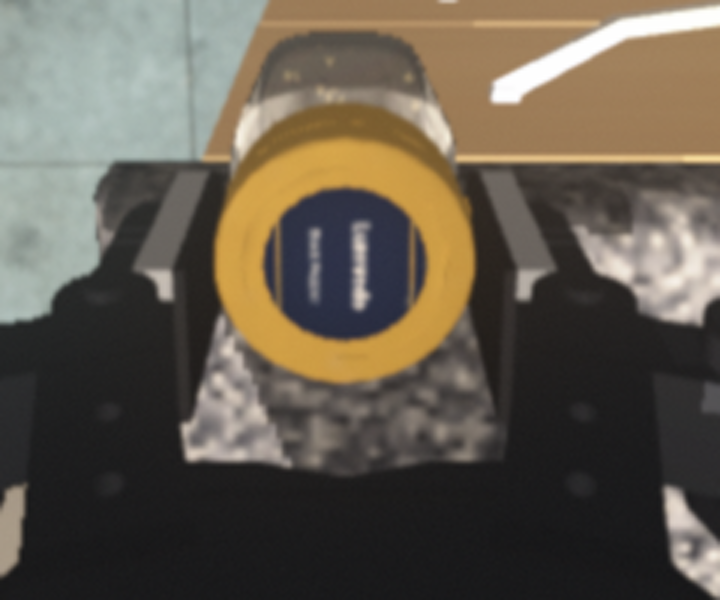

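View pics/t12c.png

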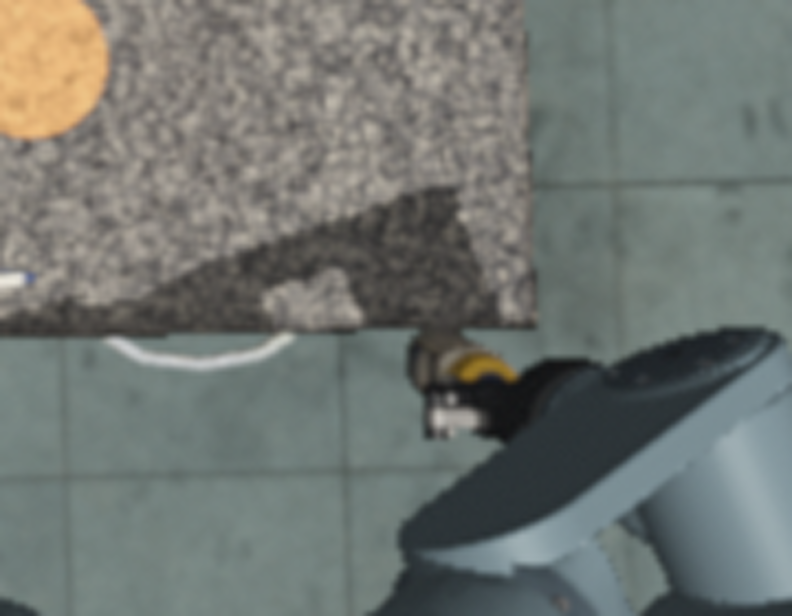

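Run:
```python
from h import *
s=np.load('pics/w12_s.npy'); print(s[:3])
print(px2w('wrist',[(200+345/3,180+262/3)],s[2]+.016,'w12').round(4))
plan(.4965,-.176,.15,180)
```

```text
[ 0.29584387 -0.43513398  0.0624944 ]
[[ 0.2959 -0.4339  0.0785]]
t 12.2 pos [ 0.2952 -0.4351  0.0623] head -179.96 dp [-0.2015  0.259  -0.0877] twist 0.04 F [-1.5   0.13 -0.08] open 0.464
```

```bash
python3 -m crank '[{"fingers":0.03,"dp":[0.003,0,-0.02],"twist":0},{"fingers":0.03,"dp":[0.003,0,-0.05],"twist":0},{"fingers":0.03,"dp":[0,0,-0.085],"twist":0},{"fingers":0.03,"dp":[-0.015,0.019,-0.1],"twist":0},{"fingers":0.03,"dp":[-0.04,0.05,-0.1],"twist":0},{"fingers":0.03,"dp":[-0.07,0.087,-0.1],"twist":0},{"fingers":0.03,"dp":[-0.1,0.125,-0.1],"twist":0},{"fingers":0.03,"dp":[-0.13,0.162,-0.1],"twist":0},{"fingers":0.03,"dp":[-0.16,0.2,-0.1],"twist":0},{"fingers":0.03,"dp":[-0.187,0.234,-0.095],"twist":0},{"fingers":0.03,"dp":[-0.203,0.254,-0.09],"twist":0},{"fingers":0.03,"dp":[-0.208,0.259,-0.085],"twist":0}]' 20
python3 - <<'E'
from h import *
plan(.503,-.176,.088,180)
snap('wrist','w13'); snap('top','t13'); snap('scene','s13')
crop('t13',340,150,500,290,4.4,'t13c');crop('s13',280,110,440,230,5,'s13c')
E
```

```text
time_s: 13.4
tool_pos: [0.5041, -0.1735, 0.147]
orientation: [-0.002, 1.0, 0.0, 0.0]
contact_force: [-0.8, -1.0, -0.4]
opening: 0.47
t 13.4 pos [ 0.5041 -0.1735  0.147 ] head -179.81 dp [ 0.0012 -0.0026  0.059 ] twist 0.19 F [-0.75 -1.03 -0.4 ] open 0.4695
```

View pics/w13.png

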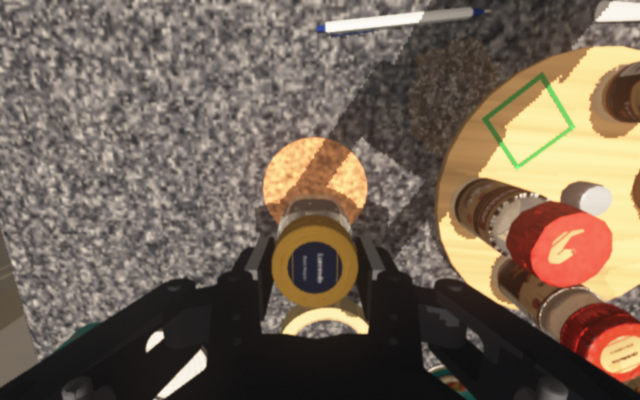

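View pics/t13c.png

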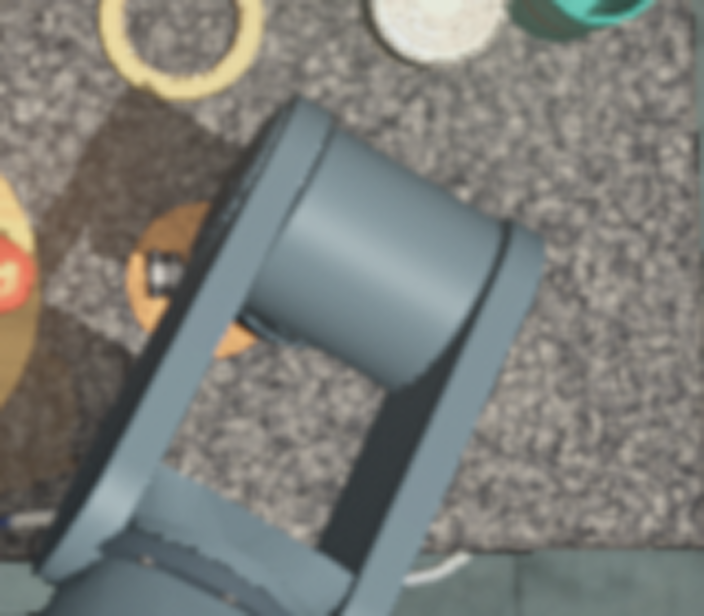

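View pics/s13c.png

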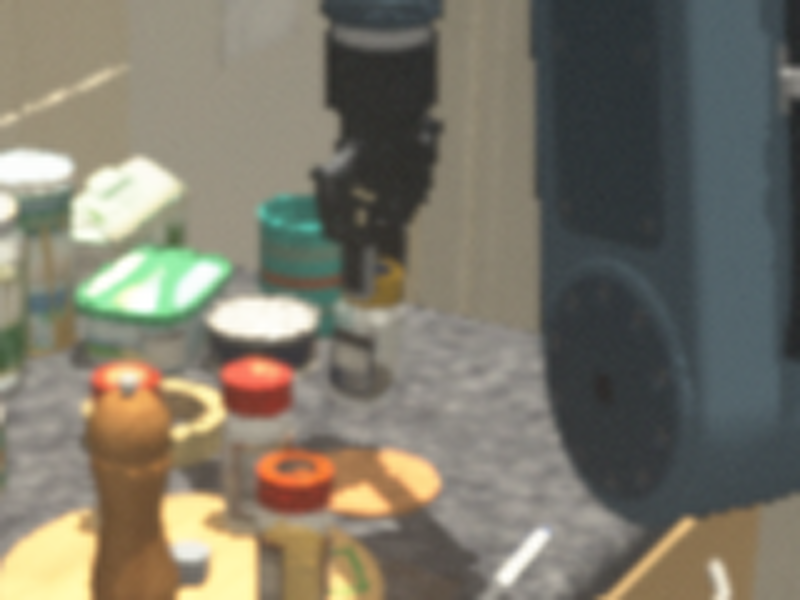

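```bash
python3 -m crank '[{"fingers":0.03,"dp":[0,-0.002,0.03],"twist":0},{"fingers":0.03,"dp":[0,-0.002,0.05],"twist":0},{"fingers":0.03,"dp":[0,-0.002,0.057],"twist":0},{"fingers":0.03,"dp":[0,-0.002,0.06],"twist":0},{"fingers":0.03,"dp":[0,-0.002,0.06],"twist":0}]' 20
python3 - <<'E'
from h import *
plan(.503,-.176,.088,180)
print('coaster',px2w('wrist',[(315,188)],.006,'w13').round(4),'pad',px2w('wrist',[(484,121),(543,73),(574,127),(517,167)],.03,'w13').mean(0).round(4))
snap('scene','s14'); crop('s14',280,110,440,230,5,'s14c')
E
```

```text
time_s: 14.05
tool_pos: [0.5031, -0.1793, 0.0885]
orientation: [0.001, 1.0, -0.0, 0.001]
contact_force: [-0.6, 1.1, 0.9]
opening: 0.47
t 14.05 pos [ 0.5031 -0.1793  0.0885] head 179.91 dp [0.0001 0.0033 0.0005] twist -0.09 F [-0.64  1.1   0.94] open 0.4702
coaster [[ 0.5023 -0.1717  0.006 ]] pad [0.4416 0.0049 0.03  ]
```

View pics/s14c.png

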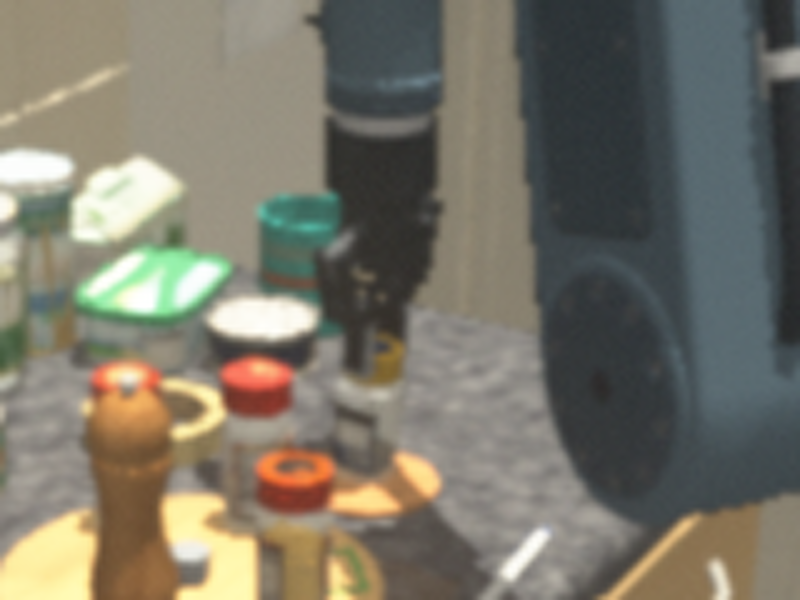

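```bash
python3 -m crank '[{"fingers":0.03,"dp":[0.005,0.005,-0.002],"twist":0},{"fingers":0.03,"dp":[0.005,0.005,0],"twist":0},{"fingers":0.03,"dp":[0.005,0.005,0.002],"twist":0},{"fingers":0.05,"dp":[0.005,0.005,0.002],"twist":0},{"fingers":0.07,"dp":[0.005,0.005,0.002],"twist":0},{"fingers":0.08,"dp":[0.005,0.005,0.002],"twist":0},{"fingers":0.08,"dp":[0.005,0.005,0.002],"twist":0},{"fingers":0.08,"dp":[0.005,0.005,0.002],"twist":0},{"fingers":0.08,"dp":[0.005,0.005,0.002],"twist":0}]' 20
python3 - <<'E'
from h import *
plan(.503,-.176,.088,180)
snap('scene','s15'); crop('s15',280,110,440,230,5,'s15c'); snap('wrist','w15')
E
```

```text
time_s: 15.0
tool_pos: [0.4977, -0.1731, 0.0852]
orientation: [-0.0, 1.0, 0.0, -0.0]
contact_force: [1.2, 1.2, 0.0]
opening: 0.942
t 15.0 pos [ 0.4977 -0.1731  0.0852] head -180.0 dp [-0.0053 -0.0029 -0.0028] twist 0.0 F [1.2  1.23 0.01] open 0.9419
```

View pics/s15c.png

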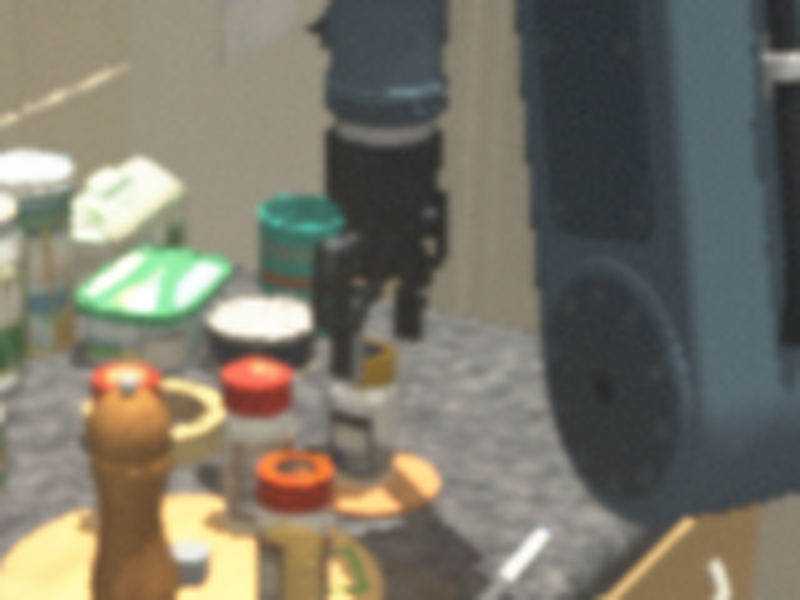

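View pics/w15.png

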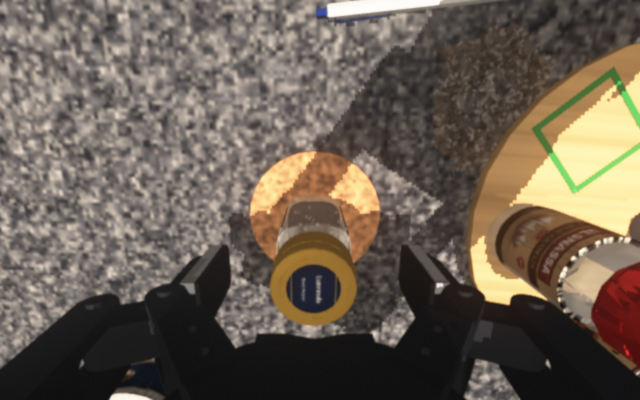

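Run:
```python
from h import *
crop('w15',240,140,400,340,3,'w15c')
print(px2w('wrist',[(313.5,287.5)],.102,'w15').round(4), px2w('wrist',[(315,212)],.006,'w15').round(4))
print('pad corners',px2w('wrist',[(535,128),(614,70),(575,190)],.03,'w15').round(4))
```

```text
[[ 0.5076 -0.1726  0.102 ]] [[ 0.5006 -0.1716  0.006 ]]
pad corners [[ 0.4379 -0.0328  0.03  ]
 [ 0.4039  0.0085  0.03  ]
 [ 0.4781  0.0014  0.03  ]]
```

View pics/w15c.png

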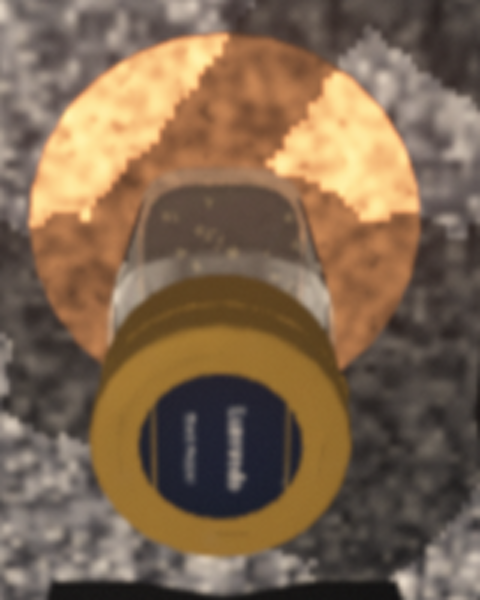

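```bash
python3 - <<'E'
from h import *
print(px2w('wrist',[(313,197.3)],.006,'w15').round(4))
E
python3 -m crank '[{"fingers":0.08,"dp":[-0.012,0,0],"twist":0},{"fingers":0.08,"dp":[-0.012,0,0.012],"twist":0},{"fingers":0.08,"dp":[-0.012,0,0.023],"twist":0},{"fingers":0.08,"dp":[-0.012,0,0.023],"twist":0},{"fingers":0.03,"dp":[-0.012,0,0.023],"twist":0},{"fingers":0.03,"dp":[-0.012,0,0.023],"twist":0},{"fingers":0.03,"dp":[-0.012,0,0.023],"twist":0},{"fingers":0.03,"dp":[-0.012,0,0.023],"twist":0},{"fingers":0.03,"dp":[-0.012,0,0.023],"twist":0},{"fingers":0.03,"dp":[-0.012,0,0.023],"twist":0}]' 35
python3 - <<'E'
from h import *
plan(.503,-.176,.088,180)
snap('wrist','w16')
E
```

```text
[[ 0.4891 -0.1731  0.006 ]]
time_s: 16.1
tool_pos: [0.5101, -0.1733, 0.0627]
orientation: [-0.0, 1.0, -0.0, 0.0]
contact_force: [-0.1, -0.5, 1.5]
opening: 0.474
t 16.1 pos [ 0.5101 -0.1733  0.0627] head -179.99 dp [ 0.007  -0.0027 -0.0253] twist 0.01 F [-0.07 -0.47  1.47] open 0.4745
```

View pics/w16.png

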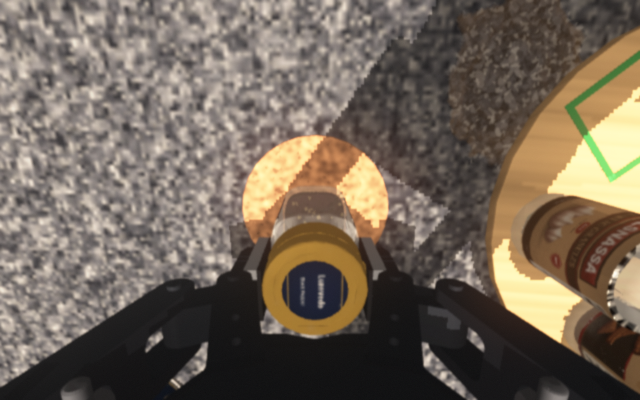

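Run:
```python
from h import *
print(px2w('wrist',[(314.5,290.5)],.102,'w16').round(4), np.load('pics/w16_s.npy')[:3])
plan(.441,.004,.215,130)
```

```text
[[ 0.5077 -0.1723  0.102 ]] [ 0.51005141 -0.17334543  0.0626901 ]
t 16.15 pos [ 0.5101 -0.1734  0.0627] head -180.0 dp [ 0.069   0.1773 -0.1524] twist 50.0 F [-0.18 -0.24  1.79] open 0.4805
```

```bash
python3 -m crank '[{"fingers":0.03,"dp":[0,0,-0.02],"twist":0},{"fingers":0.03,"dp":[0,0,-0.06],"twist":0},{"fingers":0.03,"dp":[0,0,-0.1],"twist":0},{"fingers":0.03,"dp":[0.01,0,-0.135],"twist":0},{"fingers":0.03,"dp":[0.025,0.02,-0.152],"twist":7},{"fingers":0.03,"dp":[0.04,0.05,-0.152],"twist":14},{"fingers":0.03,"dp":[0.055,0.08,-0.152],"twist":21},{"fingers":0.03,"dp":[0.065,0.11,-0.152],"twist":28},{"fingers":0.03,"dp":[0.069,0.14,-0.152],"twist":35},{"fingers":0.03,"dp":[0.069,0.165,-0.152],"twist":42},{"fingers":0.03,"dp":[0.069,0.175,-0.152],"twist":50},{"fingers":0.03,"dp":[0.069,0.177,-0.152],"twist":50}]' 35
python3 - <<'E'
from h import *
plan(.441,.004,.0867,130)
snap('wrist','w17');snap('top','t17');snap('scene','s17');crop('t17',240,150,400,290,4.4,'t17c');crop('s17',240,110,400,260,4,'s17c')
E
```

```text
time_s: 17.35
tool_pos: [0.4403, 0.0052, 0.2141]
orientation: [0.422, 0.906, 0.0, -0.0]
contact_force: [-0.2, -1.3, -1.4]
opening: 0.478
t 17.35 pos [0.4403 0.0052 0.2141] head 130.05 dp [-0.0014 -0.0002  0.1274] twist 0.05 F [-0.23 -1.26 -1.37] open 0.4784
```

View pics/w17.png

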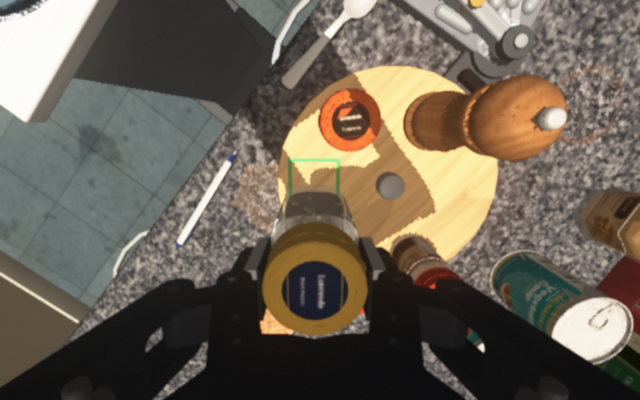

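View pics/t17c.png

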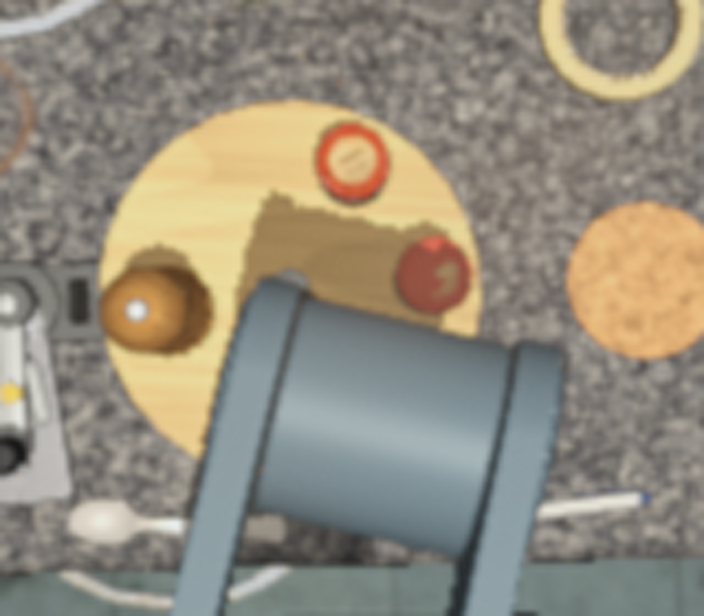

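View pics/s17c.png

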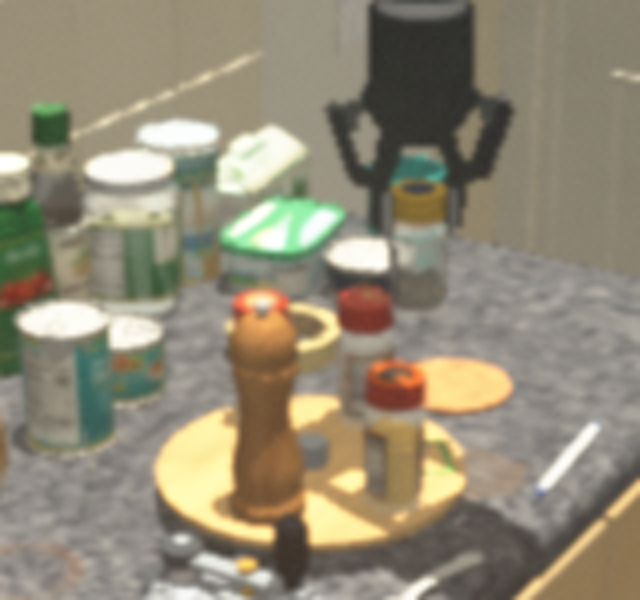

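Run:
```python
from h import *
crop('w17',270,140,430,260,5,'w17c')
```

```text
(no output)
```

View pics/w17c.png

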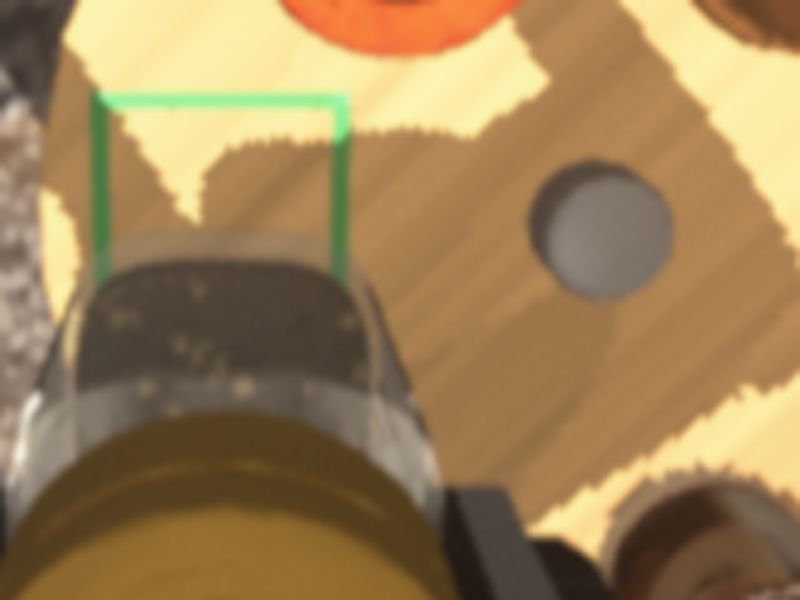

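Run:
```python
from h import *
h=np.radians(130.05); ex=np.array([np.cos(h),np.sin(h),0])
c=px2w('wrist',[(288.6,158.6),(339.8,158.6)],.03,'w17'); print(c, np.linalg.norm(c[0]-c[1])); m=c.mean(0); print('pad',m-ex*.028)
hub=px2w('wrist',[(270+609/5,140+236/5)],.052,'w17'); print('hub',hub, np.linalg.norm((m-ex*.028-hub[0])[:2]))
b=px2w('wrist',[(314.4,187)],.157,'w17'); print('jar base ctr',b-ex*.0205)
print('cap',px2w('wrist',[(314.5,290.5)],.2141-.0567+.096,'w17'))
print('tcp',np.load('pics/w17_s.npy'))
```

```text
[[0.40341782 0.00746868 0.03      ]
 [0.44535676 0.0426538  0.03      ]] 0.05474365164817707
pad [0.44240405 0.00362771 0.03      ]
hub [[0.50214505 0.05578182 0.052     ]] 0.07930345362942107
jar base ctr [[0.43972523 0.00700947 0.157     ]]
cap [[0.43884331 0.00799266 0.2534    ]]
tcp [ 4.40309654e-01  5.15375626e-03  2.14095929e-01  4.22212059e-01
  9.06497050e-01  7.96820848e-05 -2.60875010e-04]
```

```bash
python3 -m crank '[{"fingers":0.03,"dp":[-0.0045,0,0.02],"twist":0},{"fingers":0.03,"dp":[-0.0045,0,0.055],"twist":0},{"fingers":0.03,"dp":[-0.0045,0,0.085],"twist":0},{"fingers":0.03,"dp":[-0.0045,0,0.105],"twist":0},{"fingers":0.03,"dp":[-0.0045,0,0.117],"twist":0},{"fingers":0.03,"dp":[-0.0045,0,0.123],"twist":0},{"fingers":0.03,"dp":[-0.0045,0,0.125],"twist":0}]' 35
python3 - <<'E'
from h import *
plan(.442,.0035,.0867,130)
snap('wrist','w18');snap('scene','s18');crop('s18',240,110,400,260,4,'s18c')
E
```

```text
time_s: 18.2
tool_pos: [0.4439, -0.0, 0.0892]
orientation: [0.422, 0.906, -0.0, -0.0]
contact_force: [0.3, -0.2, -0.7]
opening: 0.478
t 18.2 pos [ 0.4439 -0.      0.0892] head 130.02 dp [0.0039 0.0008 0.0025] twist 0.02 F [ 0.31 -0.17 -0.65] open 0.4776
```

View pics/w18.png

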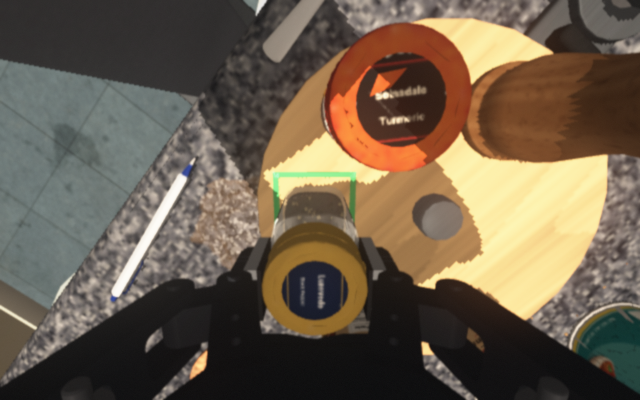

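View pics/s18c.png

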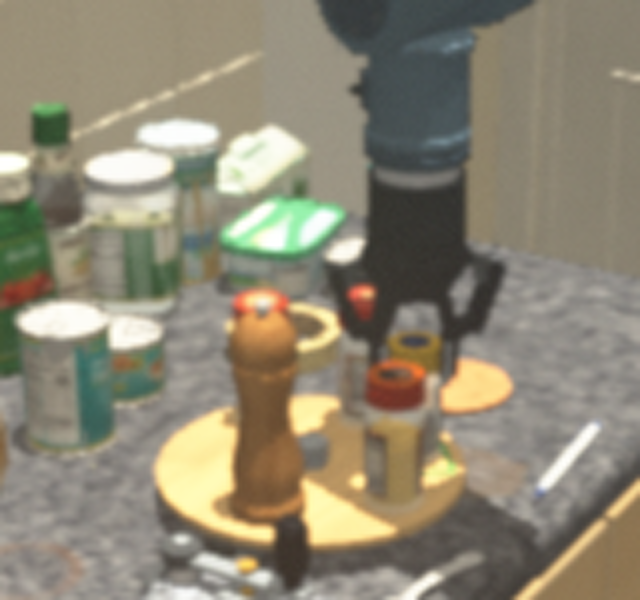

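Run:
```python
from h import *
crop('w18',250,150,400,270,5,'w18c')
```

```text
(no output)
```

View pics/w18c.png

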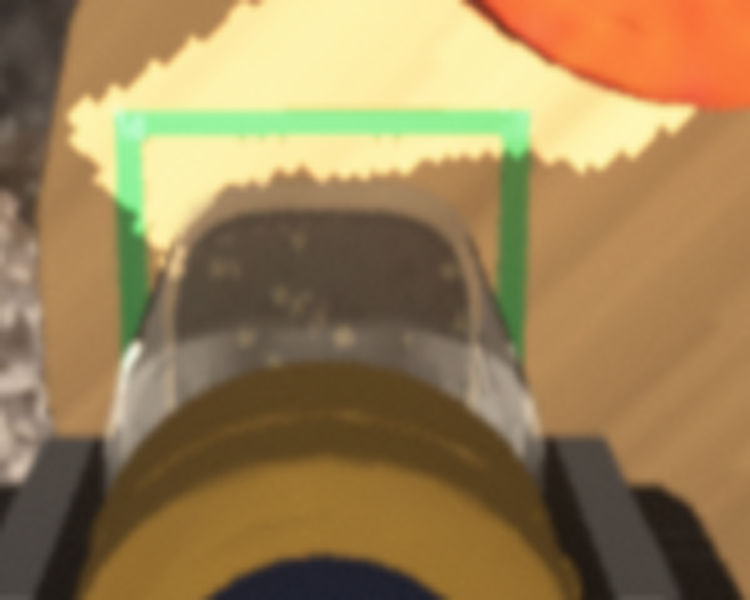

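Run:
```python
from h import *
a=px2w('wrist',[(250+320/5,150+110/5)],.03,'w18');h=np.radians(130)
for z in (.03,.033): 
  b=px2w('wrist',[(250+322/5,150+188/5)],z,'w18'); print(z,((a-b)[0,:2]@[np.cos(h),np.sin(h)]))
```

```text
0.03 0.010669975364151554
0.033 0.0100039258231515
```

```bash
python3 -m crank '[{"fingers":0.03,"dp":[0.0025,0,0],"twist":0},{"fingers":0.03,"dp":[0.0025,0,0.001],"twist":0},{"fingers":0.03,"dp":[0.0025,0,0.002],"twist":0}]' 35
python3 - <<'E'
from h import *
plan(.442,.0035,.0867,130)
E
```

```text
time_s: 18.6
tool_pos: [0.4424, 0.0023, 0.0878]
orientation: [0.422, 0.906, 0.0, 0.001]
contact_force: [0.3, 0.1, -0.5]
opening: 0.469
t 18.6 pos [0.4424 0.0023 0.0878] head 130.03 dp [0.0012 0.0004 0.0011] twist 0.03 F [ 0.28  0.11 -0.53] open 0.4689
```

```bash
python3 -m crank '[{"fingers":0.03,"dp":[0,0,0.001],"twist":0},{"fingers":0.03,"dp":[0,0,0.0015],"twist":0},{"fingers":0.03,"dp":[0,0,0.002],"twist":0},{"fingers":0.045,"dp":[0,0,0.0015],"twist":0},{"fingers":0.055,"dp":[0,0,0.001],"twist":0},{"fingers":0.065,"dp":[0,0,0.001],"twist":0},{"fingers":0.065,"dp":[0,0,0.001],"twist":0},{"fingers":0.065,"dp":[0,0,0.001],"twist":0}]' 35
python3 - <<'E'
from h import *
plan(.442,.0035,.0867,130)
snap('wrist','w19')
E
```

```text
time_s: 19.4
tool_pos: [0.4419, 0.0024, 0.0862]
orientation: [0.423, 0.906, -0.0, -0.0]
contact_force: [-0.8, 0.0, 0.2]
opening: 0.759
t 19.4 pos [0.4419 0.0024 0.0862] head 130.01 dp [ 0.0008  0.0008 -0.0005] twist 0.01 F [-0.78  0.04  0.18] open 0.7587
```

View pics/w19.png

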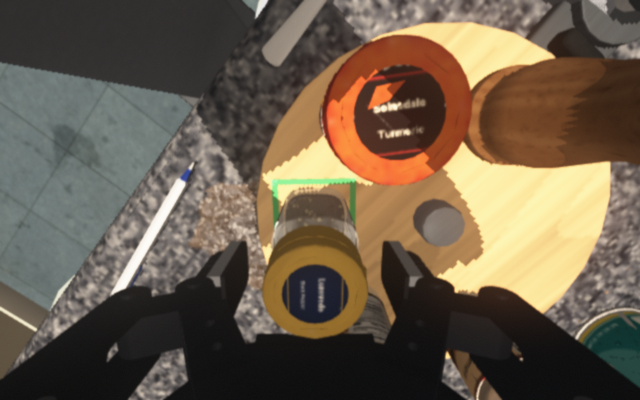

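```bash
python3 -m crank '[{"fingers":0.065,"dp":[0,0,-0.01],"twist":0},{"fingers":0.065,"dp":[0,0,-0.04],"twist":0},{"fingers":0.065,"dp":[0,0,-0.08],"twist":0},{"fingers":0.065,"dp":[0,0,-0.12],"twist":0},{"fingers":0.065,"dp":[0,0,-0.15],"twist":0},{"fingers":0.065,"dp":[0,0,-0.16],"twist":0}]' 35
python3 - <<'E'
from h import *
plan(.442,.0035,.0867,130)
snap('wrist','w20'); crop('w20',220,100,420,300,3,'w20c')
E
```

```text
time_s: 20.05
tool_pos: [0.4439, 0.0019, 0.2507]
orientation: [0.423, 0.906, 0.001, 0.003]
contact_force: [0.7, 1.1, -0.4]
opening: 0.76
t 20.05 pos [0.4439 0.0019 0.2507] head 130.01 dp [ 0.0034 -0.001   0.164 ] twist 0.01 F [ 0.73  1.05 -0.42] open 0.7601
```

View pics/w20c.png

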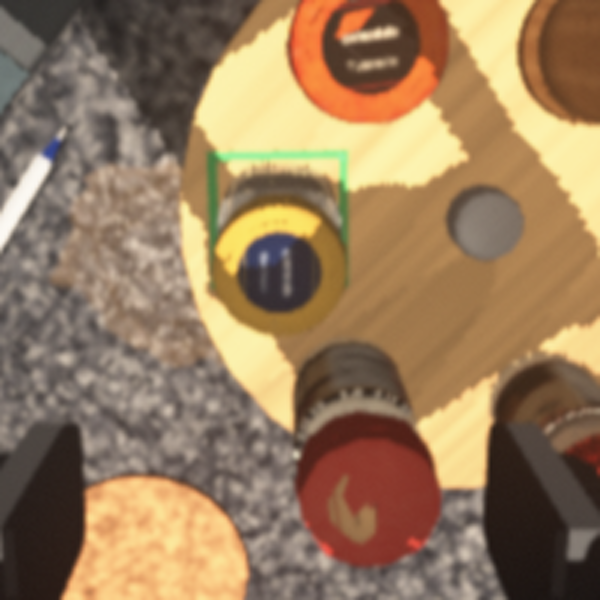

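Run:
```python
from h import *
h=np.radians(130); ex=np.array([np.cos(h),np.sin(h),0])
c=px2w('wrist',[(220+208/3,100+152/3),(220+348/3,100+152/3)],.03,'w20'); p=c.mean(0)-ex*.028
print('pad',p,np.linalg.norm(c[0]-c[1]))
q=px2w('wrist',[(220+280/3,100+268/3)],.126,'w20'); print('cap',q, 'err',np.linalg.norm((q[0]-p)[:2]))
print('hub',px2w('wrist',[(220+485/3,100+222/3)],.052,'w20'))
plan(.408,.224,.25,180)
```

```text
pad [0.44304535 0.00241585 0.03      ] 0.0550819709844446
cap [[0.44118053 0.00558492 0.126     ]] err 0.003677031201998423
hub [[0.50031489 0.05568979 0.052     ]]
t 20.1 pos [0.4438 0.0019 0.2504] head 130.02 dp [ 0.1931  0.1154 -0.0003] twist -49.98 F [1.44 0.22 1.99] open 0.7593
```

```bash
python3 -m crank '[{"fingers":0.065,"dp":[0.03,0.018,-0.005],"twist":-7},{"fingers":0.065,"dp":[0.065,0.039,-0.005],"twist":-14},{"fingers":0.065,"dp":[0.1,0.06,-0.005],"twist":-21},{"fingers":0.065,"dp":[0.135,0.081,-0.005],"twist":-28},{"fingers":0.065,"dp":[0.165,0.099,-0.003],"twist":-35},{"fingers":0.065,"dp":[0.185,0.11,0],"twist":-42},{"fingers":0.065,"dp":[0.193,0.115,0.02],"twist":-49},{"fingers":0.065,"dp":[0.193,0.115,0.03],"twist":-52.6},{"fingers":0.065,"dp":[0.193,0.115,0.03],"twist":-52.6}]' 30
python3 - <<'E'
from h import *
plan(.408,.224,.06,182.6)
snap('wrist','w21'); snap('top','t21'); crop('t21',190,165,360,275,4.7,'t21c'); crop('w21',200,100,500,320,2.6,'w21c')
E
```

```text
time_s: 21.0
tool_pos: [0.4038, 0.224, 0.2132]
orientation: [-0.023, 1.0, -0.001, -0.003]
contact_force: [-0.4, -0.1, -0.1]
opening: 0.763
t 21.0 pos [0.4038 0.224  0.2132] head -177.31 dp [-0.0051  0.      0.1531] twist 0.09 F [-0.4  -0.06 -0.12] open 0.7629
```

View pics/w21.png

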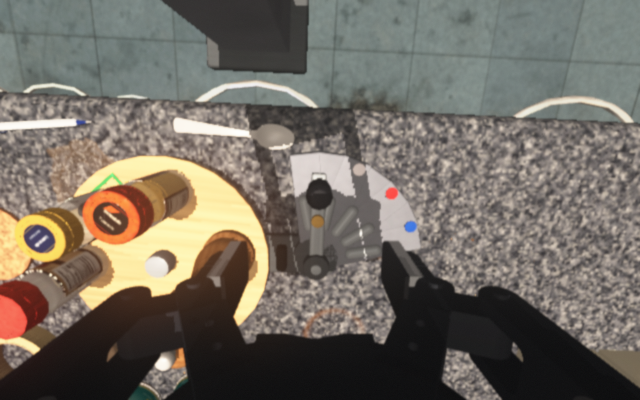

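View pics/t21c.png

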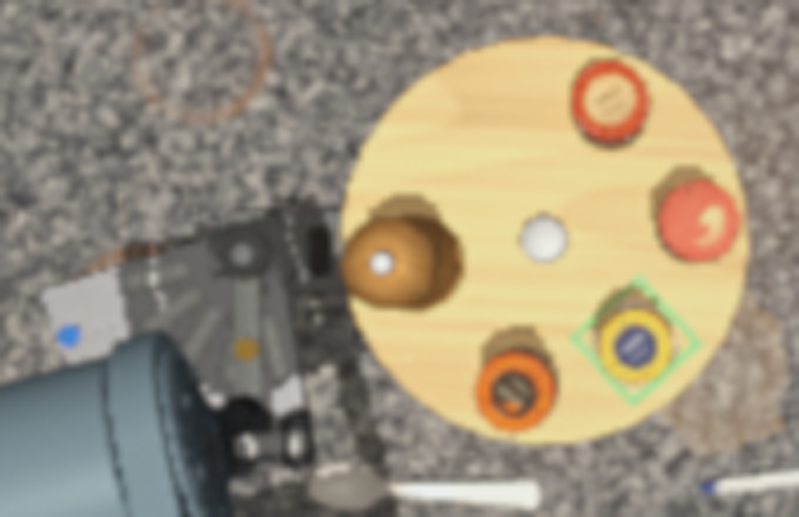

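Run:
```python
from h import *
P=lambda u,z:px2w('wrist',[u],z,'w21')[0].round(4)
k=P((319.5,191),.085);pv=P((316,264),.05);print('knob',k,'pivot',pv)
for n,u in zip('wrb',[(359,170),(391.5,193.5),(410.5,226.5)]):
    for z in(.02,.03):
        d=P(u,z); v=d-pv; print(n,z,d,np.hypot(*v[:2]).round(4),np.degrees(np.arctan2(v[1],v[0])).round(1)%360)
v=k-pv;print(np.hypot(*v[:2]),np.degrees(np.arctan2(v[1],v[0]))%360)
```

```text
knob [0.4009 0.2294 0.085 ] pivot [0.491  0.2306 0.05  ]
w 0.02 [0.3897 0.2737 0.02  ] 0.1101 157.0
w 0.03 [0.3882 0.2722 0.03  ] 0.1109 158.0
r 0.02 [0.4147 0.3127 0.02  ] 0.1121 132.9
r 0.03 [0.4125 0.31   0.03  ] 0.1117 134.7
b 0.02 [0.453  0.3392 0.02  ] 0.1151 109.3
b 0.03 [0.4497 0.3357 0.03  ] 0.1129 111.5
0.09010799076663513 180.7630507272015
```

View pics/w21c.png

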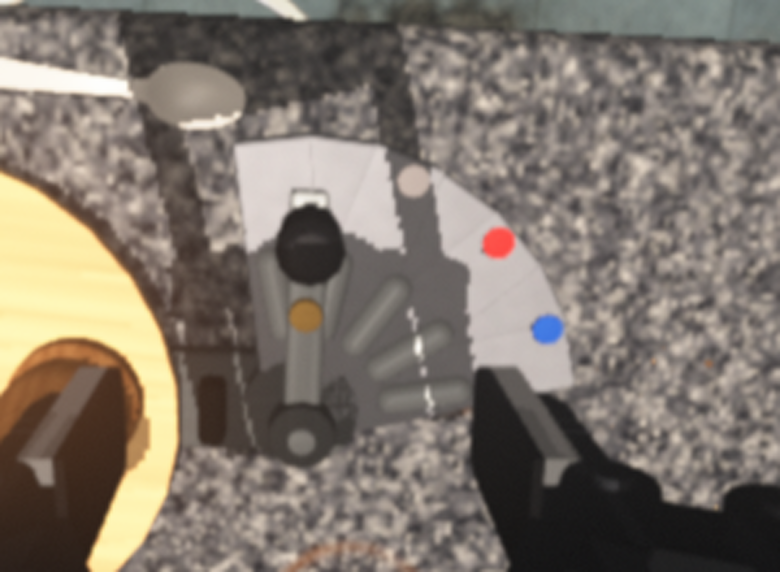

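```bash
python3 -m crank '[{"fingers":0.055,"dp":[-0.001,0.002,0.03],"twist":0},{"fingers":0.055,"dp":[-0.001,0.002,0.075],"twist":0},{"fingers":0.055,"dp":[-0.001,0.002,0.115],"twist":0},{"fingers":0.055,"dp":[-0.001,0.002,0.14],"twist":0},{"fingers":0.055,"dp":[-0.001,0.002,0.152],"twist":0},{"fingers":0.015,"dp":[-0.001,0.002,0.152],"twist":0},{"fingers":0.015,"dp":[-0.001,0.002,0.152],"twist":0},{"fingers":0.015,"dp":[-0.001,0.002,0.152],"twist":0},{"fingers":0.015,"dp":[-0.001,0.002,0.152],"twist":0},{"fingers":0.015,"dp":[-0.001,0.002,0.152],"twist":0},{"fingers":0.015,"dp":[-0.001,0.002,0.152],"twist":0}]' 25
python3 - <<'E'
from h import *
plan(.431,.2928,.06,135.9)
snap('wrist','w22')
E
```

```text
time_s: 22.2
tool_pos: [0.4083, 0.2265, 0.0657]
orientation: [-0.023, 1.0, 0.0, 0.001]
contact_force: [-1.4, 0.4, 6.9]
opening: 0.273
t 22.2 pos [0.4083 0.2265 0.0657] head -177.39 dp [-0.0257  0.0652  0.0058] twist 46.71 F [-1.36  0.41  6.89] open 0.2731
```

View pics/w22.png

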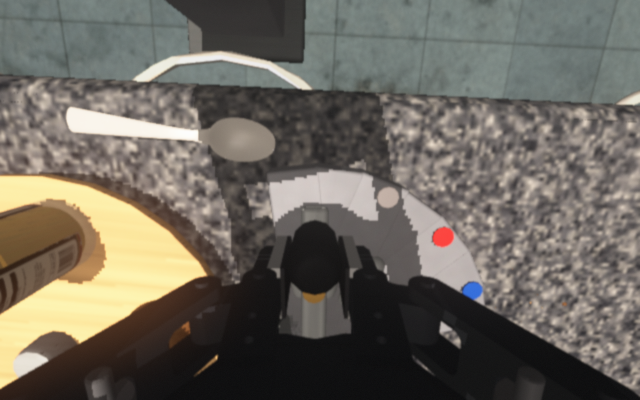

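```bash
python3 -m crank '[{"fingers":0.015,"dp":[-0.0005,0.009,0],"twist":5.7},{"fingers":0.015,"dp":[-0.002,0.018,0],"twist":11.5},{"fingers":0.015,"dp":[-0.004,0.027,0],"twist":17.2},{"fingers":0.015,"dp":[-0.007,0.036,0],"twist":22.9},{"fingers":0.015,"dp":[-0.011,0.044,0],"twist":28.6},{"fingers":0.015,"dp":[-0.016,0.052,0],"twist":34.4},{"fingers":0.015,"dp":[-0.0215,0.0595,0],"twist":40.1},{"fingers":0.015,"dp":[-0.0275,0.066,0],"twist":45.8},{"fingers":0.015,"dp":[-0.0275,0.066,0],"twist":45.8},{"fingers":0.015,"dp":[-0.0275,0.066,0],"twist":45.8}]' 25
python3 - <<'E'
from h import *
plan(.431,.2928,.06,135.9)
snap('wrist','w23'); crop('w23',200,150,440,350,3.2,'w23c')
E
```

```text
time_s: 23.25
tool_pos: [0.4341, 0.2926, 0.0657]
orientation: [0.368, 0.93, 0.0, 0.002]
contact_force: [4.9, -6.9, 3.8]
opening: 0.269
t 23.25 pos [0.4341 0.2926 0.0657] head 136.8 dp [ 0.0024 -0.002   0.0057] twist 0.9 F [ 4.86 -6.94  3.81] open 0.2686
```

View pics/w23c.png

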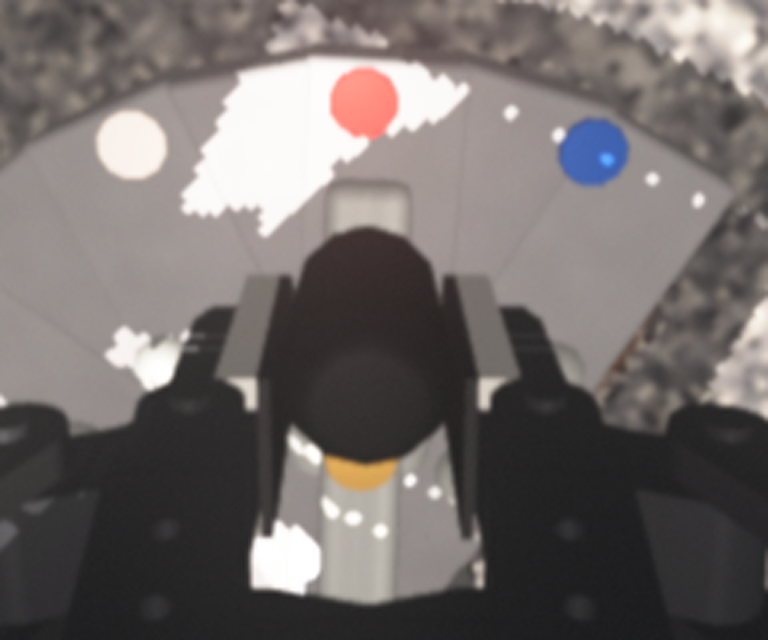

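```bash
python3 -m crank '[{"fingers":0.055,"dp":[0,0,0],"twist":0},{"fingers":0.055,"dp":[0,0,0],"twist":0},{"fingers":0.055,"dp":[0,0,0],"twist":0},{"fingers":0.055,"dp":[0,0,-0.01],"twist":0},{"fingers":0.055,"dp":[0,0,-0.04],"twist":0},{"fingers":0.055,"dp":[0,0,-0.08],"twist":0},{"fingers":0.055,"dp":[0,0,-0.12],"twist":0},{"fingers":0.055,"dp":[0,0,-0.14],"twist":0},{"fingers":0.055,"dp":[0,0,-0.14],"twist":0}]' 25
python3 - <<'E'
from h import *
plan(.431,.2928,.06,135.9)
snap('wrist','w24'); crop('w24',200,80,440,280,3.2,'w24c'); snap('top','t24');crop('t24',190,165,360,275,4.7,'t24c');snap('scene','s24');crop('s24',240,150,400,290,4,'s24c')
E
```

```text
time_s: 24.2
tool_pos: [0.4335, 0.2944, 0.209]
orientation: [0.368, 0.93, 0.003, 0.003]
contact_force: [0.4, -0.2, 0.5]
opening: 0.642
t 24.2 pos [0.4335 0.2944 0.209 ] head 136.83 dp [ 0.0012 -0.004   0.1489] twist 0.93 F [ 0.39 -0.24  0.52] open 0.6418
```

View pics/w24c.png

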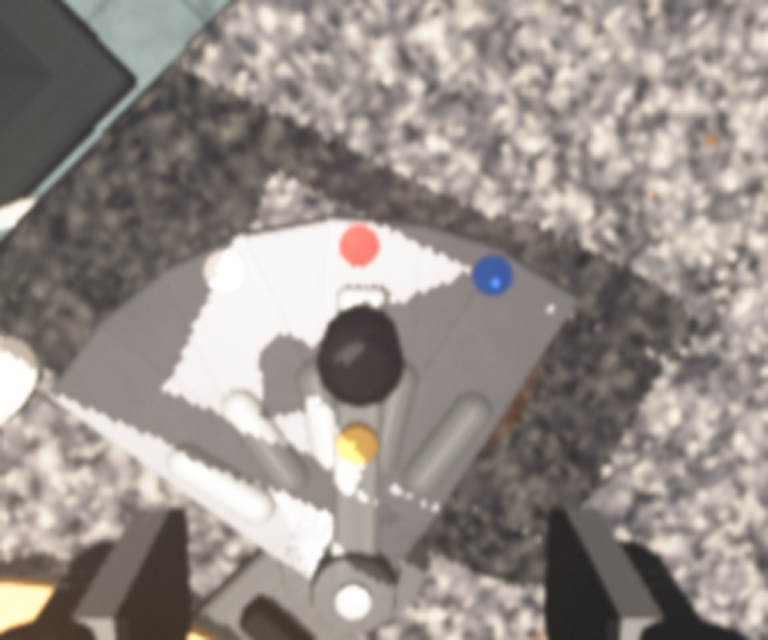

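View pics/t24c.png

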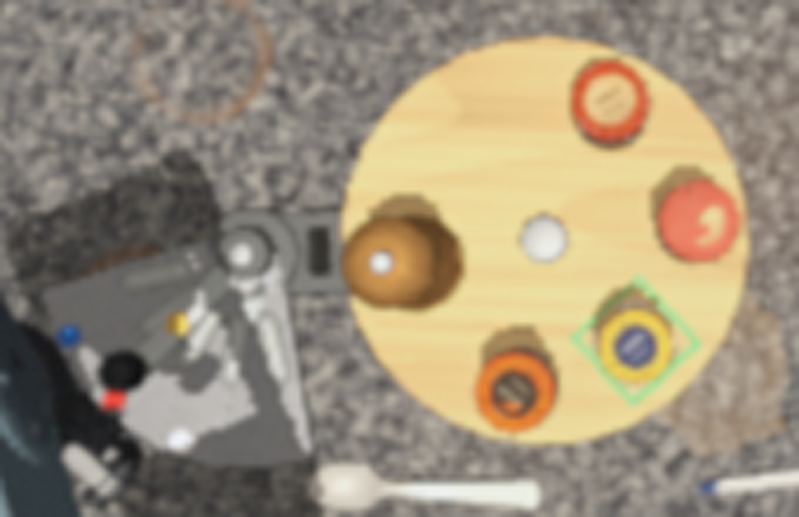

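View pics/s24c.png

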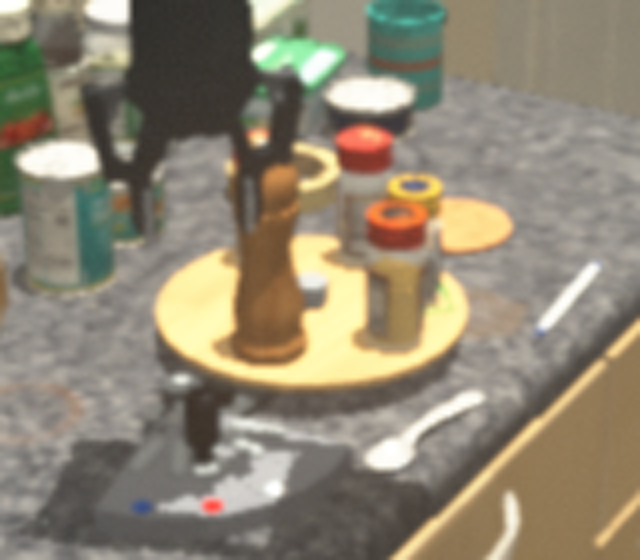

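Run:
```python
from workcell import ctrl
print(ctrl.sign_off())
```

```text
the job is handed in; nothing more can be done
None
```

The whole job is done and handed in at about 24 s of the 61 s allowed. No verdict came back, so the results below are from my own last pictures.

- **Standing the jar up:** The tool only points down, so I gripped the jar by the rim of its cap and jerked it upward. That tilted it about 40°. I then rolled it the rest of the way by pressing its base against the front of the counter, set it upright on the coaster and let go.
- **Onto the green square:** I took the jar afresh lower on its body, set it in the square and let go. The last wrist picture put the cap centre about 4 mm from the square's centre (limit 12 mm). The jar stands upright.
- **Bystanders and platter:** The red-capped jars, the mill and the platter sit where they did in the first top picture. The tin also looked undisturbed, though I only checked it by eye.
- **Brake lever:** I gripped the knob, swung it two notches to the red dot and let go. In the wrist picture the pivot, knob and red dot lie on one line. I judged that by eye and did not measure the offset against the 7 mm limit.
- **At hand-in:** The gripper was about 140 mm above where it gripped the knob, touching nothing, with contact force near zero.

My readings differed slightly in places. The coaster and green square came out 2–4 mm apart between cameras, and the counter's front edge by up to 30 mm. Only the counter edge mattered, and I got round it by measuring the remaining gap in the top picture before pressing the jar against it.

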